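# Turn the detector cap over and cover the sensor head

## Task

The blue cap of the detector module was left mouth-up on the bench after dusting. Pick it up, lay it on one of its flat (flangeless) sides on the bench and let go, then take it again from the other side, turn it the rest of the way over, and set it mouth-down over the brass sensor head on the white module, squared up with the deck and with both flanges flat on it. Do not drop it, and leave the vial, the tin and the screwdriver where they are.

Things in the scene. Friction and masses are not known exactly. Their poses are not given: they have to be found in the camera images.
- cap: Blue cap, an open box 50 mm along x, 42 along y, 54 tall along z; walls 3 mm. At the mouth a 4 mm thick, 50 mm long flange sticks out 9 mm on each y side (60 mm over both). The x sides are flat: it lies stably on them. Origin: centre of the mouth; z points from mouth to closed end (dark slots), so down at the start (mouth up, 54 mm over the bench, z = 0). Same after half a turn about z. 0.12 kg.
- cap_mid (a point): Centre of the cap's outer box, 27 mm from the mouth along the cap's z; axes as the cap's. A good place to grip it, across the two y faces (42 mm).
- module: White detector module, fixed to the bench: a flat box 200 mm along its x, 160 mm along its y, deck 40 mm over the bench. Origin: centre of its underside. Nothing stands on the deck but the brass sensor head.
- port (a point): Point on the deck surface at the centre of the brass sensor head; axes as the module's, z up. The head is a block 30 mm along x, 22 mm along y, 12 mm high, so it fits loosely in the cap's 44 x 36 mm mouth. A thin dark outline about 56 mm along x and 67 mm along y shows where the cap goes: cap x along module x, either way round.
- vial: Small capped jar, 28 mm across, 50 mm tall, loose, standing. Origin at the centre of its foot. Leave alone.
- tin: Flat round steel tin, 52 mm across, 22 mm tall, loose. Origin at the centre of its underside. Leave alone.
- driver: Screwdriver about 160 mm long, lying along its x, loose, at most about 30 mm high. Leave alone.
Mind the look-alikes: they are no part of the job. Several things look just like the cap: the one meant starts nearest to the robot's base.

How it is judged:
By the outcome, as a careful person would: the job done as asked, in the order asked, and still so for the second after the job is handed in, with the robot touching nothing.
It also fails if it takes over 70 s, if anything falls off the work surface, if the arm or the gripper's body presses on something with over 40 N, if the wrist force passes 120 N, or if a joint passes its speed limit or range.

## Robot

A 6-joint arm with a two-finger parallel gripper is mounted at the origin on the work surface. World frame = base frame: x ahead of the robot, y to its left, z up, the work surface at z = 0. Lengths are in m, angles in rad, forces in N, time in s.
With the tool pointing down it reaches from about 0.3 to 0.875 m from the base axis. Payload 6.4 kg.
Tool frame: the origin (TCP) lies midway between the tips of the shut fingers; the grasp point (between the pads) lies 19 mm behind it; x points along the fingers, y is the direction in which the jaws open and shut, and the axes are right-handed (so a half turn about x gives the same grasp; the last joint's range is limited). The gripper opens to 85 mm and grips with 20 to 120 N. Pads are 22 mm wide; open, the fingers measure 114 mm over their backs; the gripper's body (76 mm by 85 mm) begins 54 mm behind the grasp point. The pads swing forward as they close: fully open they stand 13 mm farther back than shut.
Start: joints at [-1.463, 0.181, 1.607, -0, 1.354, -0.206], TCP at [0.178, -0.547, 0.231] pointing down, gripper open.
Joint ranges: [-2.99, 2.99], [-0.89, 2.07], [0.3, 2.58], [-1.14, 4.28], [0, 2.63], [-3.12, 3.12]. Speed limits (rad/s): [2.57, 2.57, 3.01, 3.14, 3.14, 3.14].

## Interface

Orientations are given as a unit quaternion [w, x, y, z].
In Python, from bench import ctrl gives the robot as it stands.
- The arm moves only by the tool step_arm, never from a script. Its argument "motion" is a list of rows, each a list of 7 numbers: the shift along the tool's x, y, z in mm, then the turn, a rotation vector about the tool's x, y, z in degrees, then the closure in counts, from 0 (fully open) to 255 (shut). In form: [[tx, ty, tz, rx, ry, rz, hand], ...]. A call has 1 to 10 rows; each row is the pose to reach, as a shift and turn from the pose commanded when the call began, along the tool's axes at that moment; what a row does not reach only later rows make up. A row lasts 1/8 s, in which the tool goes at most 62.5 mm and 10.7 degrees, less where a joint would pass 70% of its speed; a pose out of reach is approached as far as the arm can. A call with a gripper value outside its range is refused whole. The fingers move at their own pace and stop on an object; the grip force is fixed at half the most. Time passes only in rows, so rows that repeat a pose let the fingers close. It gives the time, the measured TCP pose, the force and the opening at its end, in the units of the state.
- ctrl.get_obs(): the state, without advancing time (a new reading comes with each control period).
- ctrl.camera(name): name is "scene" or "side" or "wrist"; returns (picture, depth): 384x512x3 uint8, red, green, blue; 384x512 float32, m along the optical axis (not along the pixel's ray), 0 where there is no reading.
- ctrl.camera_info(name): a dict with "fx", "fy", "cx", "cy" (pixels), "dist_coeffs" ([k1, k2, p1, p2, k3] as OpenCV has them; the pictures are not rectified), "T" (4x4, takes a point from camera to world coordinates); the wrist camera has in their place "hand_eye" (4x4, takes a point from camera to tool coordinates, whose origin is the TCP and whose axes are the tool frame's). Camera axes: x right, y down, z forward; pixel columns grow to the right and rows downward; lengths in m; the calibration is good to about 2 mm. A picture is of the moment at which its call begins: read the wrist's pose just before it. camera_info takes no time and is no camera call.
- ctrl.hand_in(): hands the job in, once; it reports no verdict.
The state is a dict: "time_s": time; "q": joint angles; "dq": joint speeds; "joint_efforts": joint torques, N m; "eef_pos": TCP position; "eef_rot": TCP orientation; "wrist_force": force on the tool from outside, world axes, zero at the start; "torque": the same for the moment, N m; "opening": opening from 0.0 (shut) to 1.0 (fully open).
Only numpy, scipy, OpenCV 4.12 (cv2) and the standard library are available. Lean on these libraries where they do the work, as an engineer would, in place of code of your own. Each camera call takes 0.05 s, during which the arm holds its last target. There are 200 camera calls.

## Working session

There is one attempt and no reset: what is moved stays moved. The work goes in short steps, Python scripts to look and compute and a tool call to move; the robot and the scene stay as the last step left them, time stands still between calls to the robot, and variables do not carry over. Pictures are saved under pics/ and viewed, about 8 in all and at most 12, crops included, and the job is handed in when it is done.

Besides the shell and the picture viewer there is one more tool, called after ">>>" as name([rows], argument=value, ...), one row to a line, values as JSON. step_arm: Moves the arm, as the interface text tells. Its arguments: {"type":"object","properties":{"motion":{"type":"array","items":{"type":"array","items":{"type":"number"}}}},"required":["motion"]}

```bash
mkdir -p pics; cat > h.py <<'E'
import numpy as np, cv2
from bench import ctrl
from scipy.spatial.transform import Rotation as R
def q2R(q): return R.from_quat([q[1],q[2],q[3],q[0]])
def tcp():
    o=ctrl.get_obs(); T=np.eye(4); T[:3,:3]=q2R(o['eef_rot']).as_matrix(); T[:3,3]=o['eef_pos']; return T
def shot(name,fn=None):
    i=ctrl.camera_info(name); T=i['T'] if 'T' in i else tcp()@np.array(i['hand_eye'])
    p,d=ctrl.camera(name)
    if fn: np.savez('pics/'+fn+'.npz',p=p,d=d,T=T); cv2.imwrite('pics/'+fn+'.png',p[:,:,::-1])
    return p,d,np.array(T),i
def cloud(d,T,i):
    h,w=d.shape; u,v=np.meshgrid(np.arange(w),np.arange(h))
    K=np.array([[i['fx'],0,i['cx']],[0,i['fy'],i['cy']],[0,0,1.]])
    n=cv2.undistortPoints(np.stack([u,v],-1).reshape(-1,1,2).astype(float),K,np.array(i['dist_coeffs'],float)).reshape(h,w,2)
    P=np.dstack([n*d[...,None],d]); W=P@T[:3,:3].T+T[:3,3]; W[d==0]=np.nan; return W
def move(target,T=None):
    """shift mm and rotvec deg from current (measured) pose to 4x4 target, tool axes"""
    T=tcp() if T is None else T
    D=np.linalg.inv(T)@target
    return np.round(D[:3,3]*1000,1), np.round(np.degrees(R.from_matrix(D[:3,:3]).as_rotvec()),1)
E
python3 - <<'E'
from h import *
print(tcp().round(4)); 
ims=[]
for n in('scene','side','wrist'):
    p,d,T,i=shot(n,n+'0'); print(n,T.round(3).tolist(),i['fx'])
    ims.append(p)
m=np.vstack([np.hstack(ims[:2])])
cv2.imwrite('pics/both.png',cv2.resize(m,(800,300))[:,:,::-1])
E
```

```text
[[-2.000e-04  3.087e-01 -9.512e-01  1.775e-01]
 [ 1.700e-03 -9.512e-01 -3.087e-01 -5.464e-01]
 [-1.000e+00 -1.700e-03 -4.000e-04  2.304e-01]
 [ 0.000e+00  0.000e+00  0.000e+00  1.000e+00]]
scene [[-0.505, 0.665, -0.55, 1.085], [0.863, 0.377, -0.337, 0.249], [-0.017, -0.644, -0.764, 0.776], [0.0, 0.0, 0.0, 1.0]] 378.3853502483408
side [[-0.989, -0.087, 0.123, 0.459], [-0.151, 0.628, -0.763, 0.583], [-0.011, -0.773, -0.634, 0.597], [0.0, 0.0, 0.0, 1.0]] 384.9271409216755
wrist [[0.308, -0.917, -0.253, 0.242], [-0.951, -0.298, -0.08, -0.526], [-0.002, 0.265, -0.964, 0.373], [0.0, 0.0, 0.0, 1.0]] 303.5585031566717
```

View pics/scene0.png

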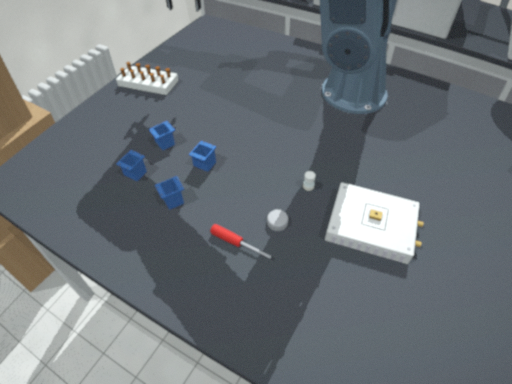

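The scene view shows four mouth-up blue caps at about (163,135), (203,156), (132,166) and (172,192). It also shows the module with its head at (376,215), the vial (309,181), the tin (277,220) and the driver (240,242). Next I'll measure each cap's distance to the base.

```bash
python3 - <<'E'
from h import *
z=np.load('pics/scene0.npz'); p=z['p'];i=ctrl.camera_info('scene'); W=cloud(z['d'],z['T'],i)
b=((p[...,2].astype(int)-p[...,0]>60)).astype(np.uint8)
n,l,s,c=cv2.connectedComponentsWithStats(b)
for k in range(1,n):
    if s[k,4]<100: continue
    Q=W[(l==k)]; Q=Q[np.isfinite(Q[:,0])]; top=Q[Q[:,2]>0.045]
    r=cv2.minAreaRect((top[:,:2]*1000).astype(np.float32))
    print(c[k].round(),s[k,4],'rect',np.round(r[0]),np.round(r[1]),round(r[2],1),'dist',np.hypot(*r[0]).round(), 'zmax',np.nanmax(Q[:,2]).round(3))
# module deck
w=(p.min(2)>150); Q=W[w&(abs(W[...,2]-.04)<.006)&(W[...,1]>-.1)]
r=cv2.minAreaRect((Q[:,:2]*1000).astype(np.float32)); print('mod',r,np.median(Q[:,2]))
for n,(u,v) in dict(head=(376,215),vial=(309,178),tin=(277,219),drv=(228,236),tip=(270,257)).items(): print(n,W[v,u].round(3))
c1=cv2.resize(p[110:220,105:235],None,fx=4,fy=4,interpolation=2)
c2=cv2.resize(p[175:265,320:430],None,fx=3.2,fy=3.2,interpolation=2)
o=np.zeros((440,520+352,3),np.uint8);o[:,:520]=c1;o[:288,520:]=c2
cv2.imwrite('pics/crop.png',cv2.resize(o,(800,404))[:,:,::-1])
E
```

```text
[163. 134.] 468 rect [ 512. -405.] [55. 62.] 62.8 dist 653.0 zmax 0.061
[203. 155.] 556 rect [ 526. -251.] [63. 52.] 1.8 dist 583.0 zmax 0.058
[132. 165.] 551 rect [ 650. -402.] [52. 61.] 89.7 dist 765.0 zmax 0.06
[171. 191.] 579 rect [ 673. -249.] [53. 59.] 60.2 dist 717.0 zmax 0.058
mod ((14.34393310546875, 64.73101806640625), (1185.2867431640625, 288.8398132324219), 14.190709114074707) 0.04082141475122708
head [0.5   0.23  0.053]
vial [0.471 0.042 0.051]
tin [0.606 0.023 0.023]
drv [ 0.706 -0.054  0.024]
tip [0.701 0.056 0.014]
```

View pics/crop.png

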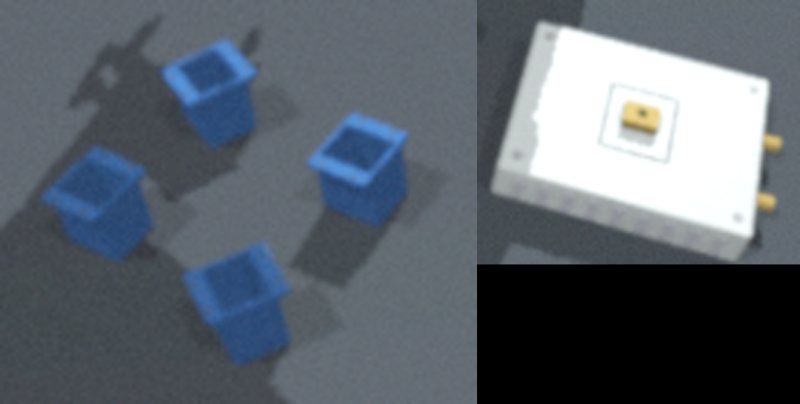

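The candidates and their distances from the base:

| Pixel | Distance (mm) |
|---|---|
| (203,156) | 583 |
| (163,135) | 653 |
| (172,192) | 717 |
| (132,166) | 765 |

The cap at (203,156), about (0.526,-0.251), is the nearest by 70 mm. The crop confirms it is a mouth-up cap, the right-hand one. I'll move above it for a close look.

>>> step_arm([
  [0, -168, -446, 0, 0, 0, 0],
  [0, -168, -446, 0, 0, 0, 0],
  [0, -168, -446, 0, 0, 0, 0],
  [0, -168, -446, 0, 0, 0, 0],
  [0, -168, -446, 0, 0, 0, 0],
  [0, -168, -446, 0, 0, 0, 0],
  [0, -168, -446, 0, 0, 0, 0],
  [0, -168, -446, 0, 0, 0, 0],
  [0, -168, -446, 0, 0, 0, 0],
  [0, -168, -446, 0, 0, 0, 0],
])

```text
time_s: 1.4
eef_pos: [0.5493, -0.2496, 0.2308]
eef_rot: [-0.11, -0.698, -0.111, 0.699]
wrist_force: [-1.0, -0.4, -0.4]
opening: 1.0
```

```bash
cat > log.py <<'E'
from h import *
import json
o=ctrl.get_obs(); open('log.jsonl','a').write(json.dumps(dict(q=list(map(float,o['q'])),p=list(map(float,o['eef_pos'])),r=list(map(float,o['eef_rot']))))+'\n')
print('q',np.round(o['q'],3),'t',o['time_s'],'F',np.round(o['wrist_force'],1),'open',o['opening']); print(tcp().round(3))
E
python3 - <<'E'
import log
from h import *
p,d,T,i=shot('wrist','w1'); W=cloud(d,T,i)
b=(p[...,2].astype(int)-p[...,0]>50)&np.isfinite(W[...,2])
Q=W[b&(W[...,2]>.046)&(W[...,2]<.065)&(np.hypot(W[...,0]-.526,W[...,1]+.251)<.07)]
r=cv2.minAreaRect((Q[:,:2]*1000).astype(np.float32)); print(r,np.median(Q[:,2]),len(Q))
E
```

```text
q [-6.230e-01  2.440e-01  1.533e+00 -1.000e-03  1.366e+00  6.340e-01] t 1.4 F [-1.  -0.4 -0.4] open 1.0000736309539264
[[-0.001  0.309 -0.951  0.549]
 [ 0.    -0.951 -0.309 -0.25 ]
 [-1.    -0.001  0.001  0.231]
 [ 0.     0.     0.     1.   ]]
((525.5350952148438, -251.03695678710938), (60.9859619140625, 49.99610137939453), 1.6562011241912842) 0.05430674249586184 1274
```

View pics/w1.png

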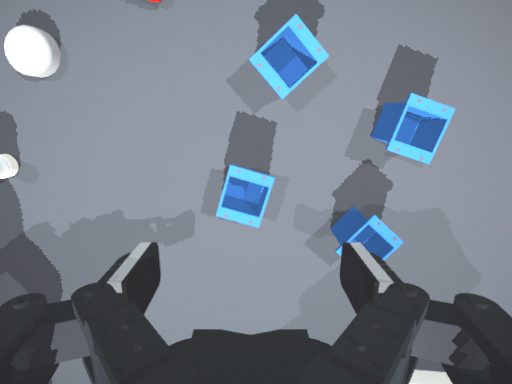

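The close view shows the target cap at (245,196). Its centre is (0.5255,-0.251), with the flange (y) axis along world x at +1.7°. I'll come in low from the +y side, 20° below horizontal, below the flanges. First I try that orientation high up to check the joints.

```bash
cat >> h.py <<'E'
def pose(center,yaw,down,ahead):
    """tool pointing heading yaw(deg), `down` deg below horizontal, camera side up; TCP `ahead` mm past center(mm) along tool x"""
    a,b=np.radians(yaw),np.radians(down)
    x=np.array([np.cos(a)*np.cos(b),np.sin(a)*np.cos(b),-np.sin(b)]); y=np.array([np.sin(a),-np.cos(a),0]); 
    T=np.eye(4);T[:3,0]=x;T[:3,1]=y;T[:3,2]=np.cross(x,y);T[:3,3]=(np.array(center)+ahead*x)/1000;return T
E
python3 - <<'E'
from h import *
G=pose([525.5,-251,26.5],-88.3,20,18); print(G.round(3))
P=pose([525.5,-251,26.5],-88.3,20,-130); P[2,3]+=.13
print(P[:3,3],move(P))
E
```

```text
[[ 0.028 -1.    -0.01   0.526]
 [-0.939 -0.03   0.342 -0.268]
 [-0.342  0.    -0.94   0.02 ]
 [ 0.     0.     0.     1.   ]]
[ 0.52187597 -0.12889373  0.20096262] (array([  30. , -123.7,  -11.5]), array([91.1, 47.9, 63.8]))
```

>>> step_arm([
  [-40, -124, -12, 91, 48, 64, 0],
  [-40, -124, -12, 91, 48, 64, 0],
  [-40, -124, -12, 91, 48, 64, 0],
  [-40, -124, -12, 91, 48, 64, 0],
  [-40, -124, -12, 91, 48, 64, 0],
  [-40, -124, -12, 91, 48, 64, 0],
  [-40, -124, -12, 91, 48, 64, 0],
  [-40, -124, -12, 91, 48, 64, 0],
  [-40, -124, -12, 91, 48, 64, 0],
  [-40, -124, -12, 91, 48, 64, 0],
])

```text
time_s: 2.7
eef_pos: [0.5222, -0.155, 0.3009]
eef_rot: [-0.059, 0.773, -0.561, -0.29]
wrist_force: [8.6, -9.8, 17.8]
opening: 1.001
```

```bash
python3 - <<'E'
import log
from h import *
P=pose([525.5,-251,26.5],-88.3,20,-130); P[2,3]+=.1
print(move(P))
E
```

```text
q [-0.015  0.046  1.942 -1.138  1.154  3.119] t 2.7 F [ 8.6 -9.8 17.8] open 1.0008689041430983
[[ 0.202 -0.902 -0.381  0.522]
 [-0.834 -0.363  0.416 -0.155]
 [-0.514  0.234 -0.825  0.301]
 [ 0.     0.     0.     1.   ]]
(array([ 45. , -39.5, 118.3]), array([20.9,  9.4, 12.3]))
```

Pointing at -y runs into the q4 and q6 limits. Instead I'll first take the cap top-down across its flangeless x faces and turn it on the bench so its x axis is radial at about (0.56,-0.15). From there I can do the y-face grip and the turn.

```bash
python3 - <<'E'
from h import *
P=pose([525.5,-251,130],1.7,90,0)
print(P[:3,3],move(P))
E
```

```text
[ 0.5255 -0.251   0.13  ] (array([168.5,  -8. ,  99.9]), array([-56.4, -42.2, -45.2]))
```

>>> step_arm([
  [153, -1, 75, -56.4, -42.2, -45.2, 0],
  [153, -1, 75, -56.4, -42.2, -45.2, 0],
  [153, -1, 75, -56.4, -42.2, -45.2, 0],
  [153, -1, 75, -56.4, -42.2, -45.2, 0],
  [153, -1, 75, -56.4, -42.2, -45.2, 0],
  [153, -1, 75, -56.4, -42.2, -45.2, 0],
  [153, -1, 75, -56.4, -42.2, -45.2, 0],
  [153, -1, 75, -56.4, -42.2, -45.2, 0],
  [153, -1, 75, -56.4, -42.2, -45.2, 0],
  [153, -1, 75, -56.4, -42.2, -45.2, 0],
])

```text
time_s: 3.95
eef_pos: [0.5282, -0.2536, 0.1625]
eef_rot: [0.009, 0.709, 0.01, -0.705]
wrist_force: [0.2, 1.3, 0.2]
opening: 0.999
```

```bash
python3 - <<'E'
import log
from h import *
print(move(pose([525.5,-251,12],1.7,90,0)))
E
```

```text
q [-0.653  0.27   1.646  0.005  1.221  0.89 ] t 3.95 F [0.2 1.3 0.2] open 0.9991797393732984
[[ 0.007  0.027 -1.     0.528]
 [ 0.001 -1.    -0.027 -0.254]
 [-1.    -0.    -0.007  0.163]
 [ 0.     0.     0.     1.   ]]
(array([150.5,  -2.6,   3.7]), array([-0.2, -0.4,  0. ]))
```

>>> step_arm([
  [40, -3, 4, 0, 0, 0, 0],
  [80, -3, 4, 0, 0, 0, 0],
  [115, -3, 4, 0, 0, 0, 0],
  [140, -3, 4, 0, 0, 0, 0],
  [150, -3, 4, 0, 0, 0, 0],
  [150, -3, 4, 0, 0, 0, 255],
  [150, -3, 4, 0, 0, 0, 255],
  [150, -3, 4, 0, 0, 0, 255],
  [150, -3, 4, 0, 0, 0, 255],
  [150, -3, 4, 0, 0, 0, 255],
])

```text
time_s: 5.2
eef_pos: [0.5263, -0.2482, 0.0142]
eef_rot: [0.011, 0.71, 0.011, -0.704]
wrist_force: [-2.1, 0.3, 7.3]
opening: 0.579
```

```bash
python3 - <<'E'
import log
from h import *
p,d,T,i=shot('side','s1'); 
print(move(pose([560,-150,47],-15+90,90,0)))
E
```

```text
q [-0.647  0.474  1.722  0.006  0.939  0.888] t 5.2 F [-2.1  0.3  7.3] open 0.5788005686326824
[[ 0.009  0.031 -0.999  0.526]
 [-0.    -1.    -0.031 -0.248]
 [-1.     0.    -0.009  0.014]
 [ 0.     0.     0.     1.   ]]
(array([-32.5, -97.1, -37. ]), array([-73.2,  -0.4,  -0.3]))
```

>>> step_arm([
  [-15, 0, 0, 0, 0, 0, 255],
  [-33, 0, 0, 0, 0, 0, 255],
  [-33, -20, -8, -10, 0, 0, 255],
  [-33, -40, -16, -20, 0, 0, 255],
  [-33, -60, -24, -30, 0, 0, 255],
  [-33, -80, -32, -40, 0, 0, 255],
  [-33, -97, -37, -50, 0, 0, 255],
  [-33, -97, -37, -60, 0, 0, 255],
  [-33, -97, -37, -70, 0, 0, 255],
  [-33, -97, -37, -73.2, 0, 0, 255],
])

```text
time_s: 6.5
eef_pos: [0.5593, -0.1493, 0.0472]
eef_rot: [0.433, 0.563, 0.43, -0.558]
wrist_force: [-0.3, 0.0, -2.2]
opening: 0.579
```

```bash
python3 - <<'E'
import log
from h import *
p,d,T,i=shot('side','s2'); cv2.imwrite('pics/s2c.png',cv2.resize(p[60:330,150:450],None,fx=2,fy=2)[:,:,::-1])
E
```

```text
q [-0.468  0.415  1.723  0.005  0.998 -0.213] t 6.5 F [-0.3  0.  -2.2] open 0.5785434624381345
[[ 0.007  0.967 -0.255  0.559]
 [ 0.001 -0.255 -0.967 -0.149]
 [-1.     0.007 -0.003  0.047]
 [ 0.     0.     0.     1.   ]]
```

View pics/s2c.png

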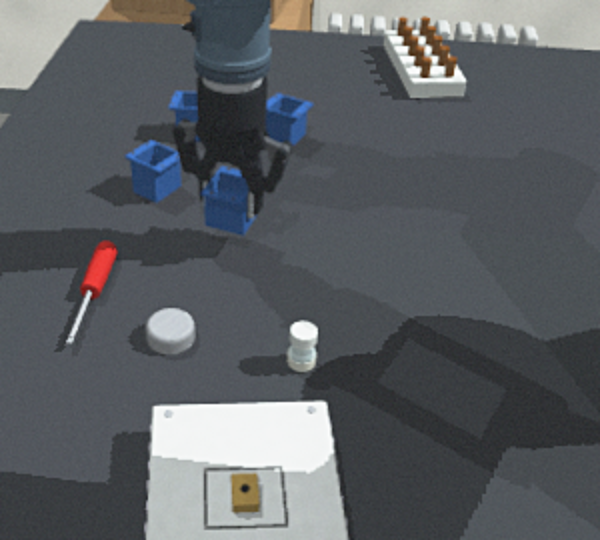

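>>> step_arm([
  [15, 0, 0, 0, 0, 0, 255],
  [26, 0, 0, 0, 0, 0, 255],
  [31, 0, 0, 0, 0, 0, 255],
  [33, 0, 0, 0, 0, 0, 255],
  [33, 0, 0, 0, 0, 0, 255],
  [33, 0, 0, 0, 0, 0, 120],
  [33, 0, 0, 0, 0, 0, 0],
  [33, 0, 0, 0, 0, 0, 0],
  [33, 0, 0, 0, 0, 0, 0],
  [10, 0, 0, 0, 0, 0, 0],
])

```text
time_s: 7.8
eef_pos: [0.5573, -0.1485, 0.0341]
eef_rot: [0.43, 0.562, 0.431, -0.56]
wrist_force: [0.8, 0.4, -1.3]
opening: 0.997
```

>>> step_arm([
  [-40, 0, 0, 0, 0, 0, 0],
  [-90, 0, 0, 0, 0, 0, 0],
  [-150, 0, 30, 0, 0, 0, 0],
  [-200, 0, 60, 0, 0, 0, 0],
  [-200, 0, 60, 0, 0, 0, 0],
])

```text
time_s: 8.43
eef_pos: [0.5444, -0.2111, 0.2414]
eef_rot: [0.434, 0.565, 0.425, -0.558]
wrist_force: [0.7, 0.2, -0.2]
opening: 0.997
```

```bash
python3 - <<'E'
import log
from h import *
p,d,T,i=shot('wrist','w2'); W=cloud(d,T,i)
b=(p[...,2].astype(int)-p[...,0]>50)&np.isfinite(W[...,2])
Q=W[b&(W[...,2]>.046)&(W[...,2]<.065)&(np.hypot(W[...,0]-.56,W[...,1]+.15)<.07)]
r=cv2.minAreaRect((Q[:,:2]*1000).astype(np.float32)); print(r,np.median(Q[:,2]),len(Q))
P=pose([560,-150,120],-15,20,-130);print(P[:3,3],move(P))
E
```

```text
q [-0.576  0.181  1.586  0.004  1.36  -0.312] t 8.425 F [ 0.7  0.2 -0.2] open 0.9971884078932629
[[ 0.015  0.965 -0.261  0.544]
 [-0.004 -0.261 -0.965 -0.211]
 [-1.     0.016  0.     0.241]
 [ 0.     0.     0.     1.   ]]
((558.59033203125, -150.0497589111328), (59.6656608581543, 50.07585525512695), 75.0810317993164) 0.05441928012822195 1357
[ 0.44200246 -0.11838265  0.16446262] (array([  72.5, -122.1,  -61.3]), array([77.7, 53.8, 53.9]))
```

>>> step_arm([
  [12, -121, -61, 77.7, 53.8, 53.9, 0],
  [12, -121, -61, 77.7, 53.8, 53.9, 0],
  [12, -121, -61, 77.7, 53.8, 53.9, 0],
  [12, -121, -61, 77.7, 53.8, 53.9, 0],
  [12, -121, -61, 77.7, 53.8, 53.9, 0],
  [12, -121, -61, 77.7, 53.8, 53.9, 0],
  [12, -121, -61, 77.7, 53.8, 53.9, 0],
  [12, -121, -61, 77.7, 53.8, 53.9, 0],
  [12, -121, -61, 77.7, 53.8, 53.9, 0],
  [12, -121, -61, 77.7, 53.8, 53.9, 0],
])

```text
time_s: 9.72
eef_pos: [0.5014, -0.1385, 0.2405]
eef_rot: [-0.005, 0.972, -0.098, -0.212]
wrist_force: [1.0, -0.9, 2.6]
opening: 1.0
```

```bash
python3 - <<'E'
import log
from h import *
for a in(-100,18):
  P=pose([558.6,-150,27],-15,20,a);print(P[:3,3],move(P))
E
```

```text
q [-0.88  -0.494  2.578  1.553  0.602 -0.331] t 9.725 F [ 1.  -0.9  2.6] open 0.999549357647194
[[ 0.891 -0.194 -0.411  0.501]
 [-0.189 -0.981  0.051 -0.138]
 [-0.413  0.032 -0.91   0.241]
 [ 0.     0.     0.     1.   ]]
[ 0.46783266 -0.12567897  0.06120201] (array([ 41.8, -11.8, 177.6]), array([3.2, 4.3, 2.9]))
[ 0.57493812 -0.15437779  0.02084364] (array([159.3,  -5.7, 168.9]), array([3.2, 4.3, 2.9]))
```

```bash
cat > kin.py <<'E'
from h import *
import json
from scipy.optimize import least_squares
L=[json.loads(l) for l in open('log.jsonl')]
Lo=np.array([-2.99,-.89,.3,-1.14,0,-3.12]);Hi=np.array([2.99,2.07,2.58,4.28,2.63,3.12])
def rots(q,s4,s6):
    a=R.from_euler('z',q[0]);b=a*R.from_euler('y',q[1]);c=b*R.from_euler('y',q[2]);d=c*R.from_euler('z',s4*q[3]);e=d*R.from_euler('y',q[4]);f=e*R.from_euler('z',s6*q[5]);return a,b,c,d,e,f
best=None
for s4 in(1,-1):
  for s6 in(1,-1):
    Cs=R.concatenate([rots(l['q'],s4,s6)[-1].inv()*q2R(l['r']) for l in L]); C=Cs.mean(); e=np.degrees((Cs*C.inv()).magnitude().max())
    if best is None or e<best[0]: best=(e,s4,s6,C)
e,s4,s6,C=best
def basis(q):
    a,b,c,d,e,f=[x.as_matrix() for x in rots(q,s4,s6)]
    return np.hstack([a,b,c,e])  # offsets after j1,j2,j3(forearm),tool
A=np.vstack([basis(l['q']) for l in L]);y=np.hstack([l['p'] for l in L])
w=np.linalg.lstsq(np.vstack([A,1e-3*np.eye(12)]),np.r_[y,np.zeros(12)],rcond=None)[0]
def fk(q): return basis(q)@w,(rots(q,s4,s6)[-1]*C)
def ik(T,q0):
    Rt=R.from_matrix(T[:3,:3])
    def f(q):
        p,r=fk(q);return np.r_[(p-T[:3,3])*5,(Rt.inv()*r).as_rotvec()]
    o=least_squares(f,np.clip(q0,Lo+.01,Hi-.01),bounds=(Lo,Hi)); return o.x,np.sqrt(2*o.cost)
if __name__=='__main__':
    print('rot err deg',e,s4,s6,'pos res mm',np.abs(A@w-y).max()*1000,w.round(3))
E
python3 - <<'E'
import subprocess;print(subprocess.run(['python3','kin.py'],capture_output=True,text=True).stdout)
from kin import *
c=[558.6,-150,27]
def best(P):
    return min((ik(P,q0) for q0 in([-.47,.4,1.7,0,1,1.4],[-.47,.4,1.7,0.5,.5,1.4],[-.47,.4,1.7,1,.5,.4],[-.2,.8,1.5,2,.5,.0],[-.5,.6,2.0,3.1,.3,-1.5])),key=lambda x:x[1])
for hd in(-15,0):
  for n,P in dict(pre=pose(c,hd,20,-90),grip=pose(c,hd,20,18),lift=pose([558.6,-150,77],hd,20,18),lift2=pose([558.6,-150,147],hd,20,18),lay=pose([558.6,-150,60],hd,110,18)).items():
    q,r=best(P);print(hd,n,q.round(2),round(r,3))
E
```

```text
rot err deg 4.706791104255327e-14 1 1 pos res mm 0.001358441380910902 [0.    0.039 0.313 0.    0.039 0.438 0.085 0.039 0.514 0.    0.    0.319]

-15 pre [-0.92  0.57  2.56  2.49  1.22 -1.57] 0.0
-15 grip [-0.67  0.69  2.3   2.7   1.09 -1.5 ] 0.0
-15 lift [-0.67  0.5   2.36  2.67  0.97 -1.44] 0.0
-15 lift2 [-0.67  0.22  2.41  2.57  0.77 -1.29] 0.0
-15 lay [-0.44  0.64  1.43 -0.06  1.41  1.42] 0.0
0 pre [-1.25  0.55  2.49  1.85  1.19 -1.46] 0.0
0 grip [-0.88  0.69  2.26  2.19  1.11 -1.41] 0.0
0 lift [-0.88  0.51  2.32  2.14  1.04 -1.29] 0.0
0 lift2 [-0.88  0.25  2.37  2.02  0.93 -1.07] 0.0
0 lay [-0.4   0.63  1.44 -0.13  1.39  1.22] 0.0
```

Kinematics now fit exactly. At this radius the horizontal grip falls into an awkward wrist branch, so I'll scan for a better bench spot and measure the port.

```bash
python3 - <<'E'
from kin import *
z=np.load('pics/s2.npz');i=ctrl.camera_info('side');T=z['T']
K=np.array([[i['fx'],0,i['cx']],[0,i['fy'],i['cy']],[0,0,1.]])
def ray(u,v,h):
    n=cv2.undistortPoints(np.array([[[u,v]]],float),K,np.array(i['dist_coeffs'],float))[0,0]
    d=T[:3,:3]@np.r_[n,1];return (T[:3,3]+d*(h-T[2,3])/d[2])
c=np.array([ray(150+u/2,60+v/2,.04) for u,v in((206,467),(284,468),(286,526),(206,526))]);print(c.round(3).tolist(),c.mean(0).round(4))
e=(c[1]-c[0]+c[2]-c[3])/2;f=(c[3]-c[0]+c[2]-c[1])/2
print('edge a',np.linalg.norm(e),np.degrees(np.arctan2(e[1],e[0])),'edge b',np.linalg.norm(f),np.degrees(np.arctan2(f[1],f[0])))
res=[]
for az in(-45,-55,-65):
  for r in(.65,.7,.75,.8):
    x,y=1000*r*np.cos(np.radians(az)),1000*r*np.sin(np.radians(az))
    for hd in range(az-20,az+41,10):
      q=np.array([np.radians(az)-.15,.6,1.4,0,1.4,1.5]);m=9;w=0
      for P in(pose([x,y,50],hd,110,18),pose([x,y,100],hd,80,18),pose([x,y,120],hd,50,18),pose([x,y,90],hd,35,18),pose([x,y,90],hd,20,18),pose([x,y,27],hd,20,18),pose([x,y,27],hd,20,-90),pose([x,y,110],hd,20,-90)):
        q2,e=ik(P,q);w=max(w,e,0.0);m=min(m,(q2-Lo).min(),(Hi-q2).min());q=q2
      if w<1e-3 and m>.1: res.append((round(m,2),az,r,hd,q.round(2)))
for k in sorted(res,key=lambda k:-k[0])[:10]:print(k)
E
```

```text
[[0.532, 0.205, 0.04], [0.466, 0.197, 0.04], [0.46, 0.252, 0.04], [0.523, 0.261, 0.04]] [0.4949 0.2287 0.04  ]
edge a 0.06501647772299504 -172.31502539823063 edge b 0.055303338557735775 97.95469895307525
(np.float64(0.62), -45, 0.75, -5, array([-1.51,  0.54,  1.87,  1.44,  1.22, -0.79]))
(np.float64(0.62), -55, 0.75, -15, array([-1.69,  0.54,  1.87,  1.44,  1.22, -0.79]))
(np.float64(0.62), -65, 0.75, -25, array([-1.86,  0.54,  1.87,  1.44,  1.22, -0.79]))
(np.float64(0.6), -45, 0.7, -5, array([-1.58,  0.48,  1.98,  1.4 ,  1.26, -0.85]))
(np.float64(0.6), -55, 0.7, -15, array([-1.76,  0.48,  1.98,  1.4 ,  1.26, -0.85]))
(np.float64(0.6), -65, 0.7, -25, array([-1.93,  0.48,  1.98,  1.4 ,  1.26, -0.85]))
(np.float64(0.56), -45, 0.75, -15, array([-1.48,  0.46,  2.02,  1.62,  1.08, -0.85]))
(np.float64(0.56), -55, 0.75, -25, array([-1.65,  0.46,  2.02,  1.62,  1.08, -0.85]))
(np.float64(0.56), -65, 0.75, -35, array([-1.83,  0.46,  2.02,  1.62,  1.08, -0.85]))
(np.float64(0.5), -45, 0.65, -5, array([-1.67,  0.42,  2.08,  1.35,  1.3 , -0.9 ]))
```

```bash
python3 - <<'E'
from kin import *
res=[]
def chain(Ps,q):
    m=9;w=0;qs=[];st=0
    for P in Ps:
        q2,e=ik(P,q);w=max(w,e);m=min(m,(q2-Lo).min(),(Hi-q2).min());st=max(st,np.abs(q2-q).max() if qs else 0);q=q2;qs.append(q2)
    return m,w,st,qs
for x,y in((559,-150),(540,-150),(600,-150),(520,-180),(500,-150)):
  for hd in range(20,101,10):
    q=np.array([-.4,.6,1.4,0.3,1.4,.7])
    seq=[pose([x,y,50],hd,110,18),pose([x,y,100],hd,95,18),pose([x,y,100],hd,80,18),pose([x,y,120],hd,65,18),pose([x,y,120],hd,50,18),pose([x,y,90],hd,35,18),pose([x,y,90],hd,20,18),pose([x,y,27],hd,20,18),pose([x,y,27],hd,20,-90)]
    m,w,st,qs=chain(seq,q)
    if w>1e-3: continue
    for a in(30,40):
      m2,w2,s2,q2=chain([pose([x,y,27],hd,a,-90),pose([x,y,27],hd,a,15),pose([x,y,130],hd,a,15)],qs[-1])
      pts=[pose([x+(495-x)*s,y+(229-y)*s,150],hd+(98-hd)*s,a+90*s,15) for s in np.linspace(0,1,7)]+[pose([495,229,67],98,a+90,15)]
      m3,w3,s3,q3=chain(pts,q2[-1])
      if w2<1e-3 and w3<1e-3: res.append((round(min(m,m2,m3),2),x,y,hd,a,round(st,1),round(s3,1),qs[0].round(2),qs[-1].round(2),q3[-1].round(2)))
for k in sorted(res,key=lambda k:-k[0])[:8]:print(*k)
E
```

```text
0.61 559 -150 50 30 0.3 0.3 [-0.3   0.56  1.59 -0.35  1.16  0.57] [-1.18  0.75  1.77  0.99  1.55 -1.03] [ 0.48  0.53  1.65 -0.53  1.21  0.59]
0.61 559 -150 60 30 0.3 0.3 [-0.29  0.53  1.63 -0.38  1.09  0.43] [-1.12  0.82  1.6   0.9   1.66 -0.99] [ 0.48  0.53  1.65 -0.53  1.21  0.59]
0.61 559 -150 70 30 0.3 0.3 [-0.29  0.5   1.68 -0.41  1.02  0.29] [-1.05  0.9   1.43  0.82  1.77 -0.97] [ 0.48  0.53  1.65 -0.53  1.21  0.59]
0.61 559 -150 80 30 0.3 0.3 [-0.29  0.47  1.72 -0.43  0.95  0.14] [-0.98  0.98  1.26  0.75  1.89 -0.97] [ 0.48  0.53  1.65 -0.53  1.21  0.59]
0.61 559 -150 90 30 0.4 0.4 [-0.3   0.44  1.77 -0.44  0.87 -0.02] [-0.92  1.07  1.09  0.69  2.01 -0.98] [ 0.48  0.53  1.65 -0.53  1.21  0.59]
0.61 540 -150 50 30 0.3 0.3 [-0.31  0.53  1.64 -0.36  1.14  0.56] [-1.21  0.74  1.79  0.96  1.55 -1.05] [ 0.48  0.53  1.65 -0.53  1.21  0.59]
0.61 540 -150 60 30 0.3 0.3 [-0.3   0.5   1.68 -0.39  1.07  0.43] [-1.15  0.81  1.63  0.87  1.66 -1.02] [ 0.48  0.53  1.65 -0.53  1.21  0.59]
0.61 540 -150 70 30 0.3 0.3 [-0.3   0.47  1.73 -0.42  1.    0.29] [-1.08  0.89  1.47  0.8   1.77 -1.  ] [ 0.48  0.53  1.65 -0.53  1.21  0.59]
```

The whole chain works smoothly at the cap's current spot if its x axis points to heading 50°. I'll go back top-down, turn it by 65° in place, and set it down again.

```bash
python3 - <<'E'
from h import *
print(move(pose([558.6,-150,150],75,90,0)))
E
```

```text
(array([90.6, -2.7, 58.3]), array([-74.8, -50.9, -50. ]))
```

>>> step_arm([
  [90, -3, 58, -74.8, -50.9, -50, 0],
  [90, -3, 58, -74.8, -50.9, -50, 0],
  [90, -3, 58, -74.8, -50.9, -50, 0],
  [90, -3, 58, -74.8, -50.9, -50, 0],
  [90, -3, 58, -74.8, -50.9, -50, 0],
  [90, -3, 58, -74.8, -50.9, -50, 0],
  [90, -3, 58, -74.8, -50.9, -50, 0],
  [90, -3, 58, -74.8, -50.9, -50, 0],
  [90, -3, 58, -74.8, -50.9, -50, 0],
  [90, -3, 58, -74.8, -50.9, -50, 0],
])

```text
time_s: 10.98
eef_pos: [0.5576, -0.1479, 0.1494]
eef_rot: [0.428, 0.568, 0.427, -0.559]
wrist_force: [-0.6, 0.7, -0.3]
opening: 0.998
```

```bash
python3 - <<'E'
import log
from h import *
print(move(pose([558.6,-150,14],75,90,0)))
E
```

```text
q [-0.471  0.264  1.682  0.011  1.189 -0.202] t 10.975 F [-0.6  0.7 -0.3] open 0.9982815641705657
[[ 0.011  0.963 -0.27   0.558]
 [ 0.006 -0.27  -0.963 -0.148]
 [-1.     0.009 -0.009  0.149]
 [ 0.     0.     0.     1.   ]]
(array([135.4,   0.3,   2.9]), array([-0.7, -0.5, -0.5]))
```

>>> step_arm([
  [45, 0, 3, -0.7, -0.5, -0.5, 0],
  [90, 0, 3, -0.7, -0.5, -0.5, 0],
  [120, 0, 3, -0.7, -0.5, -0.5, 0],
  [135, 0, 3, -0.7, -0.5, -0.5, 0],
  [135, 0, 3, -0.7, -0.5, -0.5, 255],
  [135, 0, 3, -0.7, -0.5, -0.5, 255],
  [135, 0, 3, -0.7, -0.5, -0.5, 255],
  [135, 0, 3, -0.7, -0.5, -0.5, 255],
  [135, 0, 3, -0.7, -0.5, -0.5, 255],
])

```text
time_s: 12.1
eef_pos: [0.5609, -0.1512, 0.0176]
eef_rot: [0.431, 0.564, 0.428, -0.559]
wrist_force: [-0.2, 0.8, 6.7]
opening: 0.577
```

>>> step_arm([
  [-10, 0, 0, 0, 0, 0, 255],
  [-10, 0, 0, -10, 0, 0, 255],
  [-10, 0, 0, -20, 0, 0, 255],
  [-10, 0, 0, -30, 0, 0, 255],
  [-10, 0, 0, -40, 0, 0, 255],
  [-10, 0, 0, -50, 0, 0, 255],
  [-10, 0, 0, -60, 0, 0, 255],
  [-10, 0, 0, -65, 0, 0, 255],
  [-4, 0, 0, -65, 0, 0, 255],
  [0, 0, 0, -65, 0, 0, 255],
])

```text
time_s: 13.35
eef_pos: [0.56, -0.1508, 0.0175]
eef_rot: [0.666, 0.245, 0.662, -0.242]
wrist_force: [-12.9, 4.3, 37.9]
opening: 0.576
```

>>> step_arm([
  [0, 0, 0, 0, 0, 0, 255],
  [0, 0, 0, 0, 0, 0, 120],
  [0, 0, 0, 0, 0, 0, 0],
  [0, 0, 0, 0, 0, 0, 0],
  [0, 0, 0, 0, 0, 0, 0],
  [-50, 0, 0, 0, 0, 0, 0],
  [-110, 0, 0, 0, 0, 0, 0],
  [-170, 0, 60, 0, 0, 0, 0],
  [-200, 0, 60, 0, 0, 0, 0],
  [-200, 0, 60, 0, 0, 0, 0],
])

```text
time_s: 14.6
eef_pos: [0.6076, -0.1918, 0.2216]
eef_rot: [0.669, 0.244, 0.659, -0.243]
wrist_force: [1.0, -0.8, -1.2]
opening: 0.994
```

```bash
python3 - <<'E'
import log
from kin import *
p,d,T,i=shot('wrist','w3'); W=cloud(d,T,i)
b=(p[...,2].astype(int)-p[...,0]>50)&np.isfinite(W[...,2])
Q=W[b&(W[...,2]>.046)&(W[...,2]<.065)&(np.hypot(W[...,0]-.56,W[...,1]+.15)<.07)]
r=cv2.minAreaRect((Q[:,:2]*1000).astype(np.float32)); print(r,np.median(Q[:,2]),len(Q))
q0=ctrl.get_obs()['q']
P=pose([559,-150,120],50,20,-110);print(P[:3,3],move(P)); print(ik(P,[-1.18,.4,1.7,1,1.5,-1]))
E
```

```text
q [-0.494  0.314  1.464  0.004  1.348 -1.363] t 14.6 F [ 1.  -0.8 -1.2] open 0.993516558990775
[[ 0.015  0.646  0.763  0.608]
 [-0.004  0.763 -0.646 -0.192]
 [-1.     0.007  0.014  0.222]
 [ 0.     0.     0.     1.   ]]
((559.81640625, -151.09507751464844), (50.039451599121094, 60.31790542602539), 49.76516342163086) 0.054429638741389175 1612
[ 0.49255749 -0.22918309  0.15762222] (array([  59.7, -102.9,  -61.9]), array([77.8, 54.5, 53.7]))
(array([-1.20835194,  0.54620809,  1.79979502,  0.96708674,  1.65933813,
       -0.89469701]), np.float64(1.0645097782974998e-15))
```

>>> step_arm([
  [30, -103, -62, 77.8, 54.5, 53.7, 0],
  [30, -103, -62, 77.8, 54.5, 53.7, 0],
  [30, -103, -62, 77.8, 54.5, 53.7, 0],
  [30, -103, -62, 77.8, 54.5, 53.7, 0],
  [30, -103, -62, 77.8, 54.5, 53.7, 0],
  [30, -103, -62, 77.8, 54.5, 53.7, 0],
  [30, -103, -62, 77.8, 54.5, 53.7, 0],
  [30, -103, -62, 77.8, 54.5, 53.7, 0],
  [30, -103, -62, 77.8, 54.5, 53.7, 0],
  [30, -103, -62, 77.8, 54.5, 53.7, 0],
])

```text
time_s: 15.9
eef_pos: [0.4904, -0.2274, 0.1844]
eef_rot: [0.079, 0.888, 0.423, -0.161]
wrist_force: [-0.3, 0.5, -0.3]
opening: 0.999
```

```bash
python3 - <<'E'
import log
from kin import *
for a in(-100,18):
  P=pose([559.8,-151,27],49.8,20,a);print(P[:3,3],move(P))
E
```

```text
q [-1.205  0.489  1.802  0.957  1.689 -0.859] t 15.9 F [-0.3  0.5 -0.3] open 0.9993578348785667
[[ 0.591  0.776 -0.219  0.49 ]
 [ 0.725 -0.63  -0.277 -0.227]
 [-0.353  0.005 -0.936  0.184]
 [ 0.     0.     0.     1.   ]]
[ 0.49914682 -0.22277335  0.06120201] (array([ 51.9,   3.3, 112.1]), array([0.6, 0.6, 1. ]))
[ 0.57071757 -0.1380808   0.02084364] (array([169.9,   5.3, 110.8]), array([0.6, 0.6, 1. ]))
```

>>> step_arm([
  [20, 3, 50, 0.6, 0.6, 1, 0],
  [45, 3, 95, 0.6, 0.6, 1, 0],
  [52, 3, 112, 0.6, 0.6, 1, 0],
  [52, 3, 112, 0.6, 0.6, 1, 0],
  [90, 4, 112, 0.6, 0.6, 1, 0],
  [130, 5, 111, 0.6, 0.6, 1, 0],
  [160, 5, 111, 0.6, 0.6, 1, 0],
  [170, 5, 111, 0.6, 0.6, 1, 0],
  [170, 5, 111, 0.6, 0.6, 1, 0],
])

```text
time_s: 17.02
eef_pos: [0.5709, -0.1394, 0.022]
eef_rot: [0.078, 0.892, 0.416, -0.158]
wrist_force: [-0.1, -0.0, -0.7]
opening: 1.0
```

```bash
python3 - <<'E'
import log
from h import *
print(move(pose([559.8,-151,27],49.8,20,18)))
p,d,T,i=shot('side','s3'); q,_,_,_=shot('wrist','w4')
m=np.hstack([cv2.resize(p[80:260,130:330],(440,396)),cv2.resize(q,(360,270)+()).repeat(1,0)[:,:,:] if 0 else cv2.copyMakeBorder(cv2.resize(q,(360,270)),0,126,0,0,0)])
cv2.imwrite('pics/m4.png',m[:,:,::-1])
E
```

```text
q [-0.997  0.811  1.778  1.136  1.42  -1.047] t 17.025 F [-0.1 -0.  -0.7] open 1.0001679133924672
[[ 0.604  0.767 -0.217  0.571]
 [ 0.718 -0.641 -0.271 -0.139]
 [-0.347  0.008 -0.938  0.022]
 [ 0.     0.     0.     1.   ]]
(array([ 1.2, -1. ,  0.7]), array([0.5, 0.3, 0.1]))
```

View pics/m4.png

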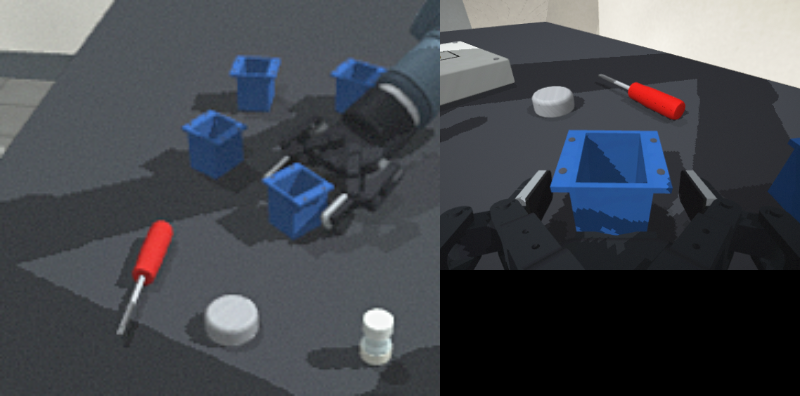

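The pads straddle the cap below its flanges, as the wrist view shows with the flanges at (555..670,185) between them. Closing.

>>> step_arm([
  [0, 0, 0, 0, 0, 0, 255],
  [0, 0, 0, 0, 0, 0, 255],
  [0, 0, 0, 0, 0, 0, 255],
  [0, 0, 0, 0, 0, 0, 255],
  [0, 0, 0, 0, 0, 0, 255],
  [0, 0, 0, 0, 0, 0, 255],
])

```text
time_s: 17.88
eef_pos: [0.5711, -0.1399, 0.0217]
eef_rot: [0.078, 0.892, 0.416, -0.158]
wrist_force: [-1.4, -1.8, 4.2]
opening: 0.48
```

```bash
python3 - <<'E'
import log
from kin import *
T0=tcp()
P=T0.copy();P[2,3]+=.09; print('lift',move(P))
# after lift: rotate 90 about tool y (down more). cap-centre-fixed
q,_,_,_=shot('wrist','w5');s,_,_,_=shot('side','s5')
cv2.imwrite('pics/m5.png',np.hstack([cv2.resize(s[110:230,170:320],(400,320)),cv2.resize(q,(400,320))])[:,:,::-1])
E
```

```text
q [-0.997  0.811  1.778  1.137  1.419 -1.047] t 17.875 F [-1.4 -1.8  4.2] open 0.47995595826655624
[[ 0.605  0.767 -0.217  0.571]
 [ 0.717 -0.642 -0.27  -0.14 ]
 [-0.346  0.008 -0.938  0.022]
 [ 0.     0.     0.     1.   ]]
lift (array([-31.2,   0.7, -84.4]), array([0., 0., 0.]))
```

View pics/m5.png

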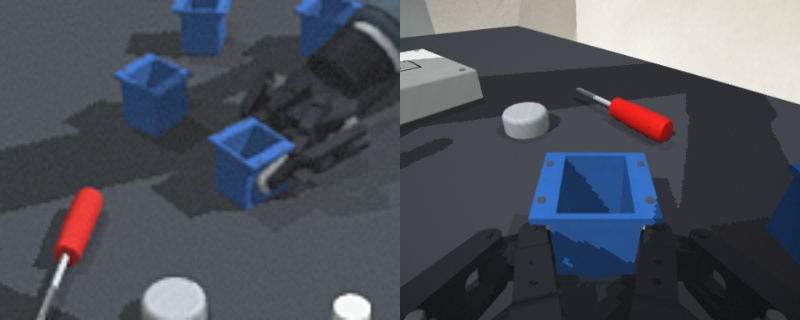

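>>> step_arm([
  [-10, 0, -28, 0, 0, 0, 255],
  [-21, 0, -56, 0, 0, 0, 255],
  [-31, 0, -84, 0, 0, 0, 255],
  [-31, 0, -84, 0, -10, 0, 255],
  [-31, 0, -84, 0, -20, 0, 255],
  [-31, 0, -84, 0, -30, 0, 255],
  [-31, 0, -84, 0, -40, 0, 255],
  [-31, 0, -84, 0, -50, 0, 255],
  [-31, 0, -84, 0, -60, 0, 255],
  [-31, 0, -84, 0, -70, 0, 255],
])

```text
time_s: 19.23
eef_pos: [0.5704, -0.1391, 0.1114]
eef_rot: [-0.304, -0.639, -0.295, 0.643]
wrist_force: [-0.8, 0.1, -2.0]
opening: 0.487
```

```bash
python3 - <<'E'
import log
from kin import *
T0=tcp()
P=pose([559,-150,33],49.9,110.3,18); P[:3,3]=[.571,-.140,0]; P[2,3]=.033-.018*np.sin(np.radians(110.3)); print(P[2,3],move(P),ik(P,ctrl.get_obs()['q']))
q,d,T,i=shot('wrist','w6');W=cloud(d,T,i);s,_,_,_=shot('side','s6')
cv2.imwrite('pics/m6.png',np.hstack([cv2.resize(s[80:240,150:350],(400,320)),cv2.resize(q,(400,320))])[:,:,::-1])
E
```

```text
q [-0.434  0.337  1.674 -0.014  1.124  0.269] t 19.225 F [-0.8  0.1 -2. ] open 0.4865134858571437
[[ 0.     0.767 -0.642  0.57 ]
 [-0.014 -0.642 -0.767 -0.139]
 [-1.     0.01   0.011  0.111]
 [ 0.     0.     0.     1.   ]]
0.016117999176985844 (array([95.3,  0.1, -0.7]), array([  0.1, -19.7,  -0.6])) (array([-0.26976776,  0.61483197,  1.54293931, -0.35106348,  1.16037395,
        0.60001627]), np.float64(1.343756759716509e-11))
```

View pics/m6.png

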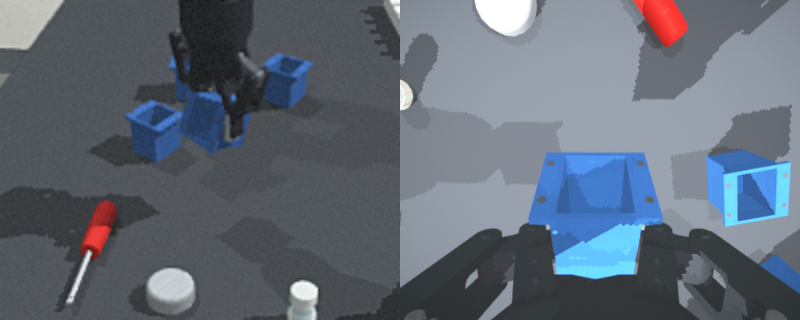

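>>> step_arm([
  [0, 0, 0, 0, -10, 0, 255],
  [0, 0, 0, 0, -19.8, -0.5, 255],
  [30, 0, 0, 0, -19.8, -0.5, 255],
  [60, 0, 0, 0, -19.8, -0.5, 255],
  [85, 0, 0, 0, -19.8, -0.5, 255],
  [94, 0, 0, 0, -19.8, -0.5, 255],
  [94, 0, 0, 0, -19.8, -0.5, 255],
])

```text
time_s: 20.2
eef_pos: [0.5697, -0.1401, 0.0162]
eef_rot: [-0.345, -0.519, -0.243, 0.743]
wrist_force: [0.6, -0.2, -0.9]
opening: 0.484
```

```bash
python3 - <<'E'
import log
from h import *
T0=tcp()
print('down',np.degrees(np.arctan2(-T0[2,0],T0[2,2])), 'cap ctr z',1000*(T0[2,3]-.018*T0[2,0]))
for dz in(-6,-8,-9):
  P=T0.copy();P[2,3]+=dz/1000;print(dz,move(P)[0])
p,d,T,i=shot('side','s7');W=cloud(d,T,i)
b=(p[...,2].astype(int)-p[...,0]>60)&np.isfinite(W[...,2])&(np.hypot(W[...,0]-.57,W[...,1]+.14)<.08)
Q=W[b];print('cap z range',np.percentile(Q[:,2],[1,5,50,95,99]).round(4))
cv2.imwrite('pics/s7c.png',cv2.resize(p[120:240,180:330],(600,480))[:,:,::-1])
E
```

```text
q [-0.273  0.612  1.546 -0.346  1.159  0.594] t 20.2 F [ 0.6 -0.2 -0.9] open 0.4844213666927762
[[-0.223  0.765 -0.604  0.57 ]
 [-0.26  -0.644 -0.72  -0.14 ]
 [-0.939 -0.003  0.343  0.016]
 [ 0.     0.     0.     1.   ]]
down 69.93888075611376 cap ctr z 33.083367053390624
-6 [ 5.6  0.  -2.1]
-8 [ 7.5  0.  -2.7]
-9 [ 8.5  0.  -3.1]
cap z range [0.0067 0.0076 0.0243 0.0571 0.213 ]
```

>>> step_arm([
  [2.8, 0, -1, 0, 0, 0, 255],
  [5.6, 0, -2.1, 0, 0, 0, 255],
  [6.6, 0, -2.4, 0, 0, 0, 255],
  [7, 0, -2.6, 0, 0, 0, 255],
  [7, 0, -2.6, 0, 0, 0, 255],
])

```text
time_s: 20.88
eef_pos: [0.5714, -0.14, 0.0115]
eef_rot: [-0.346, -0.519, -0.242, 0.743]
wrist_force: [-2.1, 2.2, 8.4]
opening: 0.48
```

>>> step_arm([
  [0.9, 0, -0.3, 0, 0, 0, 255],
  [1.4, 0, -0.5, 0, 0, 0, 255],
  [1.4, 0, -0.5, 0, 0, 0, 255],
])

```text
time_s: 21.25
eef_pos: [0.5714, -0.14, 0.0114]
eef_rot: [-0.347, -0.519, -0.242, 0.743]
wrist_force: [-6.7, 4.4, 18.2]
opening: 0.485
```

```bash
python3 - <<'E'
from h import *
p,d,T,i=shot('side','s8');W=cloud(d,T,i)
b=(p[...,2].astype(int)-p[...,0]>60)&np.isfinite(W[...,2])&(np.hypot(W[...,0]-.57,W[...,1]+.14)<.08)
Q=W[b];print('cap z range',np.percentile(Q[:,2],[1,5,50,90,95,99]).round(4))
cv2.imwrite('pics/s8c.png',cv2.resize(p[120:240,180:330],(750,600))[:,:,::-1])
E
```

```text
cap z range [0.0018 0.0027 0.0222 0.0517 0.0522 0.2115]
```

View pics/s8c.png

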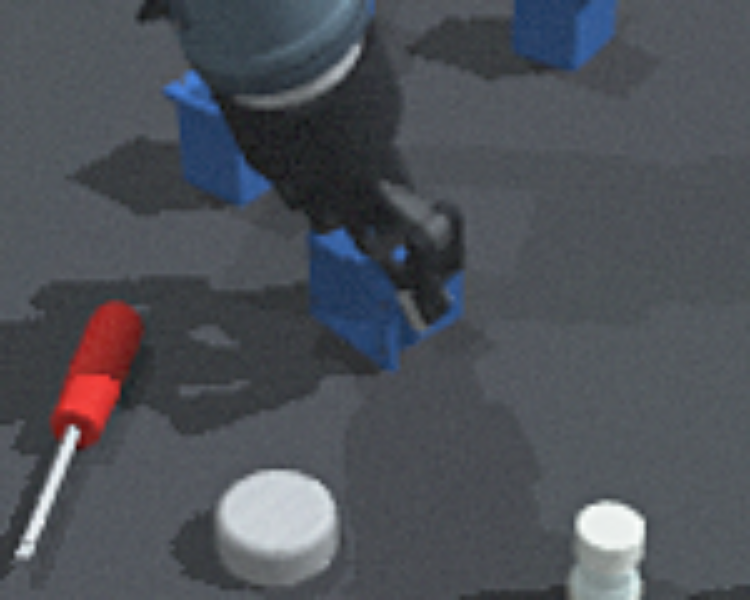

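The cap rests on its flat side, with its top at about 51 mm against the expected 50 mm, and contact force is clear. I'll ease off, release and back out.

>>> step_arm([
  [-1.4, 0, 0.5, 0, 0, 0, 255],
  [-1.4, 0, 0.5, 0, 0, 0, 255],
  [-1.4, 0, 0.5, 0, 0, 0, 120],
  [-1.4, 0, 0.5, 0, 0, 0, 60],
  [-1.4, 0, 0.5, 0, 0, 0, 0],
  [-1.4, 0, 0.5, 0, 0, 0, 0],
  [-1.4, 0, 0.5, 0, 0, 0, 0],
  [-40, 0, 0.5, 0, 0, 0, 0],
  [-90, 0, 0.5, 0, 0, 0, 0],
  [-140, 0, 0.5, 0, 0, 0, 0],
])

```text
time_s: 22.55
eef_pos: [0.6014, -0.1032, 0.1408]
eef_rot: [-0.346, -0.519, -0.243, 0.743]
wrist_force: [0.4, -0.2, -0.0]
opening: 1.0
```

>>> step_arm([
  [-50, 0, 0, 0, 10, 0, 0],
  [-70, 0, 0, 0, 20, 0, 0],
  [-70, 0, 0, 0, 20, 0, 0],
  [-70, 0, 0, 0, 20, 0, 0],
])

```text
time_s: 23.05
eef_pos: [0.6159, -0.0852, 0.2041]
eef_rot: [-0.298, -0.639, -0.299, 0.643]
wrist_force: [0.6, 0.0, 0.2]
opening: 1.003
```

```bash
python3 - <<'E'
import log
from kin import *
p,d,T,i=shot('wrist','w9'); W=cloud(d,T,i)
b=(p[...,2].astype(int)-p[...,0]>50)&np.isfinite(W[...,2])&(np.hypot(W[...,0]-.57,W[...,1]+.14)<.08)
Q=W[b&(W[...,2]>.044)&(W[...,2]<.06)]
r=cv2.minAreaRect((Q[:,:2]*1000).astype(np.float32)); print(r,np.median(Q[:,2]),np.percentile(Q[:,2],[2,98]),len(Q))
print(cv2.boxPoints(r).round())
s,_,_,_=shot('side','s9')
cv2.imwrite('pics/m9.png',np.hstack([cv2.resize(s[120:240,180:330],(400,320)),cv2.resize(p,(400,320))])[:,:,::-1])
E
```

```text
q [-0.326  0.31   1.505 -0.004  1.33   0.374] t 23.05 F [0.6 0.  0.2] open 1.0027315185042496
[[-0.005  0.765 -0.643  0.616]
 [-0.002 -0.643 -0.765 -0.085]
 [-1.    -0.003  0.005  0.204]
 [ 0.     0.     0.     1.   ]]
((575.174072265625, -135.94664001464844), (54.57049560546875, 59.51325607299805), 49.39418411254883) 0.05037727560014657 [0.04838674 0.05167398] 2004
[[ 535. -137.]
 [ 580. -176.]
 [ 616. -135.]
 [ 570.  -96.]]
```

View pics/m9.png

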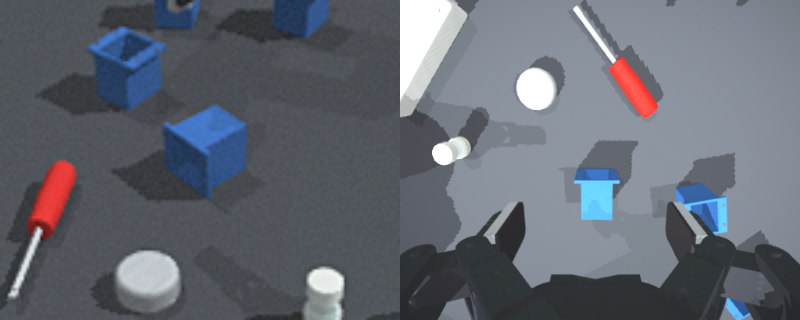

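Both views show the cap lying stable on its flat side, alone, with its mouth towards the tin (side view (205,150)). Its centre is (575,-136). I'll regrip it from the closed-end side.

```bash
python3 - <<'E'
from kin import *
q=ctrl.get_obs()['q']
P=pose([575.2,-136,85],49.5,30,-110);print(P[:3,3],move(P),ik(P,[-1.2,.5,1.8,.9,1.5,-.9]))
E
```

```text
[ 0.51333176 -0.2084384   0.14      ] (array([ 63.9,   1.3, 160.7]), array([ 0.3, 60.3,  0.5])) (array([-1.11904611,  0.46169481,  1.837427  ,  0.92010938,  1.49683829,
       -0.81528627]), np.float64(1.6222326664998853e-15))
```

>>> step_arm([
  [0, 0, 40, 0, 10, 0, 0],
  [0, 0, 80, 0, 20, 0, 0],
  [0, 0, 120, 0, 30, 0, 0],
  [0, 1, 160, 0, 40, 0, 0],
  [0, 1, 161, 0, 50, 0.5, 0],
  [20, 1, 161, 0.3, 60.3, 0.5, 0],
  [64, 1, 161, 0.3, 60.3, 0.5, 0],
  [64, 1, 161, 0.3, 60.3, 0.5, 0],
  [64, 1, 161, 0.3, 60.3, 0.5, 0],
])

```text
time_s: 24.28
eef_pos: [0.5145, -0.2087, 0.1424]
eef_rot: [0.109, 0.878, 0.405, -0.232]
wrist_force: [0.7, -0.5, 1.3]
opening: 1.0
```

```bash
python3 - <<'E'
import log
from kin import *
for a in(-90,15):
  P=pose([575.2,-136,25.5],49.4,30,a);print(P[:3,3],move(P))
E
```

```text
q [-1.118  0.461  1.835  0.923  1.501 -0.816] t 24.275 F [ 0.7 -0.5  1.3] open 1.0004534000890202
[[ 0.564  0.761 -0.32   0.515]
 [ 0.66  -0.648 -0.38  -0.209]
 [-0.496  0.003 -0.868  0.142]
 [ 0.     0.     0.     1.   ]]
[ 0.52447717 -0.19517934  0.0705    ] (array([50.2, -1.4, 54.1]), array([ 0.3, -0.2,  0.1]))
[ 0.58365381 -0.12613678  0.018     ] (array([155.2,  -1.3,  54.5]), array([ 0.3, -0.2,  0.1]))
```

>>> step_arm([
  [25, -1, 27, 0, 0, 0, 0],
  [50, -1, 54, 0, 0, 0, 0],
  [50, -1, 54, 0, 0, 0, 0],
  [90, -1, 54, 0, 0, 0, 0],
  [130, -1, 54, 0, 0, 0, 0],
  [155, -1, 54, 0, 0, 0, 0],
  [155, -1, 54, 0, 0, 0, 0],
])

```text
time_s: 25.15
eef_pos: [0.5847, -0.126, 0.0198]
eef_rot: [0.11, 0.877, 0.405, -0.232]
wrist_force: [-0.1, -1.0, 0.9]
opening: 1.002
```

>>> step_arm([
  [0, 0, 0, 0, 0, 0, 255],
  [0, 0, 0, 0, 0, 0, 255],
  [0, 0, 0, 0, 0, 0, 255],
  [0, 0, 0, 0, 0, 0, 255],
  [0, 0, 0, 0, 0, 0, 255],
  [0, 0, 0, 0, 0, 0, 255],
])

```text
time_s: 25.9
eef_pos: [0.5839, -0.1282, 0.019]
eef_rot: [0.109, 0.878, 0.403, -0.232]
wrist_force: [-3.3, -2.3, 7.3]
opening: 0.488
```

```bash
python3 - <<'E'
import log
from kin import *
T0=tcp()
# cap (lying) relative to tool: cap frame X=X' (mouth dir), record
c=np.eye(4);h=np.radians(49.4)
c[:3,0]=[0,0,-1.];c[:3,1]=[-np.sin(h),np.cos(h),0];c[:3,2]=np.cross(c[:3,0],c[:3,1]) # z->closed end
c[:3,3]=[.5752,-.136,.025]
print(c.round(2)); rel=np.linalg.inv(T0)@c; np.save('rel.npy',rel);print('rel',rel.round(4))
P=T0.copy();P[2,3]+=.13;print(move(P))
E
```

```text
q [-0.924  0.708  1.817  1.096  1.268 -0.943] t 25.9 F [-3.3 -2.3  7.3] open 0.4878095034064278
[[ 0.567  0.76  -0.319  0.584]
 [ 0.658 -0.65  -0.379 -0.128]
 [-0.496  0.005 -0.868  0.019]
 [ 0.     0.     0.     1.   ]]
[[ 0.   -0.76  0.65  0.58]
 [ 0.    0.65  0.76 -0.14]
 [-1.    0.    0.    0.02]
 [ 0.    0.    0.    1.  ]]
rel [[ 4.957e-01 -2.100e-03  8.685e-01 -1.310e-02]
 [-5.100e-03 -1.000e+00  5.000e-04 -1.500e-03]
 [ 8.685e-01 -4.700e-03 -4.957e-01  5.000e-04]
 [ 0.000e+00  0.000e+00  0.000e+00  1.000e+00]]
(array([ -64.4,    0.7, -112.9]), array([ 0.,  0., -0.]))
```

>>> step_arm([
  [-20, 0, -38, 0, 0, 0, 255],
  [-42, 0, -76, 0, 0, 0, 255],
  [-64, 0, -113, 0, 0, 0, 255],
  [-64, 0, -113, 0, -10, 0, 255],
  [-64, 0, -113, 0, -20, 0, 255],
  [-64, 0, -113, 0, -30, 0, 255],
  [-64, 0, -113, 0, -40, 0, 255],
  [-64, 0, -113, 0, -50, 0, 255],
  [-64, 0, -113, 0, -60, 0, 255],
  [-64, 0, -113, 0, -70, 0, 255],
])

```text
time_s: 27.15
eef_pos: [0.5836, -0.1267, 0.1486]
eef_rot: [-0.322, -0.584, -0.266, 0.696]
wrist_force: [-0.5, -0.6, -2.7]
opening: 0.485
```

```bash
python3 - <<'E'
import log
from kin import *
P=pose([495,229,140],97.9,120,13);print(P[:3,3],move(P),ik(P,ctrl.get_obs()['q'])[0].round(2))
E
```

```text
q [-0.323  0.374  1.551 -0.173  1.282  0.44 ] t 27.15 F [-0.5 -0.6 -2.7] open 0.48494338875930254
[[-0.11   0.76  -0.641  0.584]
 [-0.137 -0.65  -0.747 -0.127]
 [-0.985  0.006  0.175  0.149]
 [ 0.     0.     0.     1.   ]]
[0.49589339 0.22256169 0.12874167] (array([ -18.6, -293.9, -208.1]), array([-45.9, -18.6,  16.4])) [ 0.48  0.41  1.63 -0.51  1.33  0.53]
```

>>> step_arm([
  [-40, -35, -25, -5, -2, 2, 255],
  [-40, -75, -53, -11, -5, 4, 255],
  [-40, -115, -81, -17, -7, 6, 255],
  [-40, -155, -110, -24, -10, 9, 255],
  [-40, -195, -138, -30, -12, 11, 255],
  [-40, -235, -166, -37, -15, 13, 255],
  [-40, -270, -191, -42, -17, 15, 255],
  [-40, -294, -208, -45.9, -18.6, 16.4, 255],
  [-40, -294, -208, -45.9, -18.6, 16.4, 255],
])

```text
time_s: 28.28
eef_pos: [0.496, 0.2276, 0.1495]
eef_rot: [0.654, 0.329, 0.379, -0.566]
wrist_force: [1.1, -0.5, -1.2]
opening: 0.482
```

```bash
python3 - <<'E'
import log
from kin import *
s,_,_,_=shot('side','s10');p,d,T,i=shot('wrist','w10')
cv2.imwrite('pics/m10.png',np.hstack([cv2.resize(s[150:384,170:440],(460,400)),cv2.resize(p,(340,256)) if 0 else cv2.copyMakeBorder(cv2.resize(p,(340,256)),0,144,0,0,0)])[:,:,::-1])
# deck outline from scene earlier: refine port via scene depth head
z=np.load('pics/scene0.npz');q=z['p'].astype(int);W=cloud(z['d'],z['T'],ctrl.camera_info('scene'))
b=(q[...,0]-q[...,2]>60)&(abs(W[...,0]-.495)<.03)&(abs(W[...,1]-.229)<.03)
Q=W[b&(W[...,2]>.047)];r=cv2.minAreaRect((Q[:,:2]*1000).astype(np.float32));print('head',r,len(Q),np.median(Q[:,2]))
for n in('s2','s9'):
  z=np.load(f'pics/{n}.npz');q=z['p'].astype(int);W=cloud(z['d'],z['T'],ctrl.camera_info('side'))
  b=(q[...,0]-q[...,2]>50)&(abs(W[...,0]-.495)<.03)&(abs(W[...,1]-.229)<.03)
  Q=W[b&(W[...,2]>.047)];r=cv2.minAreaRect((Q[:,:2]*1000).astype(np.float32));print('head',r,len(Q),np.median(Q[:,2]))
E
```

```text
q [ 0.487  0.389  1.612 -0.498  1.359  0.505] t 28.275 F [ 1.1 -0.5 -1.2] open 0.48229618756703896
[[ 0.071  0.99   0.124  0.496]
 [-0.491  0.143 -0.859  0.228]
 [-0.868 -0.     0.496  0.149]
 [ 0.     0.     0.     1.   ]]
head ((496.7823791503906, 228.18658447265625), (19.28241729736328, 26.349552154541016), 14.089954376220703) 85 0.05323097366561236
head ((495.970458984375, 230.9473876953125), (19.637950897216797, 30.490234375), 7.716549873352051) 204 0.05298740443707761
head ((496.08575439453125, 230.74514770507812), (19.719036102294922, 30.195409774780273), 7.178250789642334) 202 0.052932356717974305
```

View pics/m10.png

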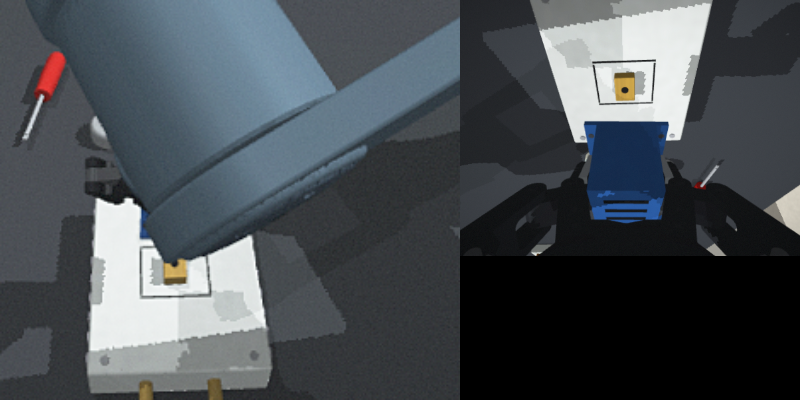

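```bash
cat > capm.py <<'E'
from kin import *
def measure(p,d,T,i,verbose=True):
    W=cloud(d,T,i);q=p.astype(int)
    b=(q[...,2]-q[...,0]>40)&np.isfinite(W[...,2]);t=tcp()[:3,3]
    b&=np.linalg.norm(W-t,axis=2)<.07
    Q=W[b]; zt=np.percentile(Q[:,2],99)
    gx,gy=np.gradient(W,axis=0),np.gradient(W,axis=1);n=np.cross(gx,gy);n/=np.linalg.norm(n,axis=2,keepdims=True)+1e-12
    up=b&(abs(n[...,2])>.8)
    out=[]
    for nm,m in(('top',up&(W[...,2]>zt-.008)),('flange',up&(W[...,2]<zt-.04))):
        P=W[m]
        if len(P)<30: continue
        r=cv2.minAreaRect((P[:,:2]*1000).astype(np.float32));_,_,v=np.linalg.svd(P-P.mean(0),full_matrices=False)
        print(nm,r,'z',np.median(P[:,2]).round(4),'normal',v[2].round(3),len(P))
    side=b&(abs(n[...,2])<.4); P=W[side]
    if len(P)>100:
        _,_,v=np.linalg.svd(P-P.mean(0),full_matrices=False);print('side',len(P),'normal',v[2].round(3),'mean',P.mean(0).round(4))
    h=(q[...,0]-q[...,2]>50)&(abs(W[...,0]-.495)<.03)&(abs(W[...,1]-.229)<.03)&(W[...,2]>.048)&(W[...,2]<.06)
    if h.sum()>30: print('head',cv2.minAreaRect((W[h][:,:2]*1000).astype(np.float32)),np.median(W[h][:,2]))
E
python3 - <<'E'
from capm import *
z=np.load('pics/w10.npz');i=ctrl.camera_info('wrist');T=z['T'];measure(z['p'],z['d'],T,i)
K=np.array([[i['fx'],0,i['cx']],[0,i['fy'],i['cy']],[0,0,1.]])
u=np.array([(198.8,93.3),(295.2,91.9),(289.1,156.6),(209.3,155)])
n=cv2.undistortPoints(u[:,None],K,np.array(i['dist_coeffs'],float))[:,0];dd=np.c_[n,np.ones(4)]@T[:3,:3].T
c=T[:3,3]+dd*((.04-T[2,3])/dd[:,2])[:,None];print(c.round(4),c.mean(0))
e=c[1]-c[0]+c[2]-c[3];print(np.degrees(np.arctan2(e[1],e[0])),np.linalg.norm(e)/2)
# deck plane z in the wrist view
W=cloud(z['d'],T,i);print(np.nanmedian(W[80:160,180:300][(z['p'][80:160,180:300].min(2)>170)],axis=0))
E
```

```text
top ((495.59674072265625, 235.4051513671875), (42.71624755859375, 46.8012580871582), 6.555748462677002) z 0.188 normal [-0.007  0.027  1.   ] 3165
flange ((494.72705078125, 240.82278442382812), (59.226966857910156, 34.1374626159668), 8.392394065856934) z 0.1383 normal [ 0.01  -0.103  0.995] 557
side 6848 normal [ 0.133 -0.991 -0.017] mean [0.4926 0.2556 0.1628]
head ((494.9675598144531, 228.79685974121094), (21.442049026489258, 30.761247634887695), 9.574044227600098) 0.05244342977366932
[[0.4577 0.2494 0.04  ]
 [0.5245 0.2599 0.04  ]
 [0.5334 0.2035 0.04  ]
 [0.4675 0.196  0.04  ]] [0.4957551  0.22719023 0.04      ]
7.714400878378453 0.06692333714566383
[0.47914254 0.23543871 0.04047177]
```

Port is about (0.4955,0.229) at heading 97.8°. The held cap's centre is about (0.4952,0.233) and it is level. I'll shift it 4 mm in -y and lower it to just above the head.

>>> step_arm([
  [2, -0.6, 3.4, 0, 0, 0, 255],
  [24, -0.6, -9, 0, 0, 0, 255],
  [45, -0.6, -21, 0, 0, 0, 255],
  [60, -0.6, -29.5, 0, 0, 0, 255],
  [67, -0.6, -33.8, 0, 0, 0, 255],
  [67, -0.6, -33.8, 0, 0, 0, 255],
])

```text
time_s: 29.12
eef_pos: [0.4977, 0.2215, 0.0756]
eef_rot: [0.653, 0.33, 0.378, -0.567]
wrist_force: [-0.2, 0.9, -0.9]
opening: 0.482
```

```bash
python3 - <<'E'
import log
from capm import *
p,d,T,i=shot('wrist','w11');measure(p,d,T,i)
rel=np.load('rel.npy');t=tcp();print('cap ctr pred',(t@np.array([-.0131,0,.0005,1]))[:3])
P=p[60:320,100:420];cv2.imwrite('pics/w11c.png',cv2.resize(P,None,fx=2.2,fy=2.2)[:,:,::-1])
E
```

```text
q [ 0.477  0.491  1.643 -0.519  1.238  0.569] t 29.125 F [-0.2  0.9 -0.9] open 0.4823319191023885
[[ 0.07   0.99   0.12   0.498]
 [-0.491  0.139 -0.86   0.221]
 [-0.868  0.002  0.496  0.076]
 [ 0.     0.     0.     1.   ]]
top ((496.7812194824219, 230.40982055664062), (43.124942779541016, 46.3934211730957), 6.65725564956665) z 0.1136 normal [-0.009  0.029  1.   ] 3162
flange ((495.7626953125, 236.3535919189453), (59.53422927856445, 33.44716262817383), 8.860078811645508) z 0.064 normal [ 0.009 -0.085  0.996] 566
side 6898 normal [-0.128  0.991  0.023] mean [0.4937 0.2508 0.0885]
head ((492.8720397949219, 243.0310516357422), (19.962427139282227, 1.671901822090149), 9.814690589904785) 0.04860124191316976
cap ctr pred [0.4972256  0.22784227 0.08774997]
```

View pics/w11c.png

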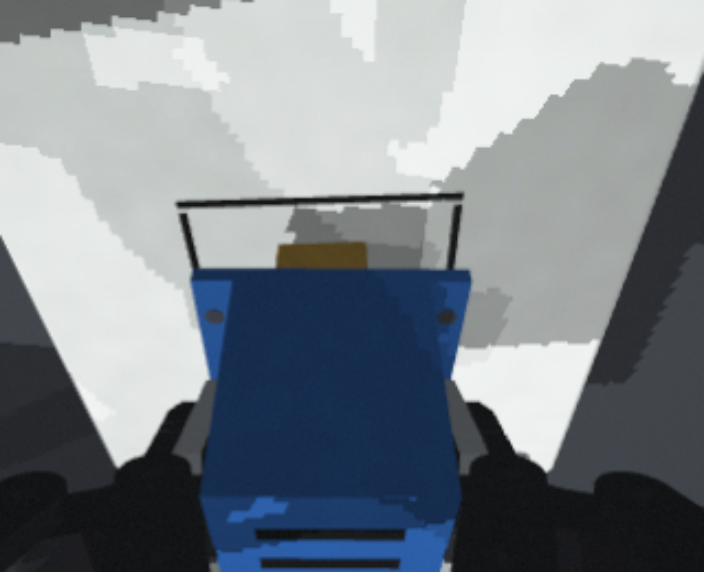

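```bash
python3 - <<'E'
from kin import *
z=np.load('pics/w11.npz');i=ctrl.camera_info('wrist');T=z['T']
K=np.array([[i['fx'],0,i['cx']],[0,i['fy'],i['cy']],[0,0,1.]])
def ray(u,h):
    u=np.array(u,float)/2.2+[100,60];n=cv2.undistortPoints(u[:,None],K,np.array(i['dist_coeffs'],float))[:,0];d=np.c_[n,np.ones(len(n))]@T[:3,:3].T
    return T[:3,3]+d*((h-T[2,3])/d[:,2])[:,None]
def rep(n,a):
    e=a[1]-a[0];h=np.degrees(np.arctan2(e[1],e[0]));print(n,(a*1000).round(1).tolist(),'len',1000*np.linalg.norm(e),'yaw',h,'mid',1000*a.mean(0));return a.mean(0),h
o,ho=rep('outline',ray([(180,205),(462,196)],.04)); f,hf=rep('flange top',ray([(192,270),(470,270)],.0645)); f2,_=rep('closed end',ray([(201,498),(462,496)],.1147))
# far-side edges of outline for lateral
print(ray([(197,268),(452,268)],.04))
h=np.radians(97.8);n=np.array([np.cos(h),np.sin(h),0]);l=np.array([n[1],-n[0],0])
print('port from outline',(o-.028*n)*1000,'cap ctr from flange',(f-.025*n)*1000, 'from top',(f2-.025*n)*1000)
E
```

```text
outline [[458.5, 248.9, 40.0], [523.7, 260.5, 40.0]] len 66.17034918986585 yaw 10.091449007510171 mid [491.11397443 254.72923342  40.        ]
flange top [[464.8, 251.6, 64.5], [522.1, 259.5, 64.5]] len 57.79573682201804 yaw 7.808113488466399 mid [493.46079455 255.57574902  64.5       ]
closed end [[473.3, 250.4, 114.7], [513.9, 256.5, 114.7]] len 41.06589665501096 yaw 8.565499161847468 mid [493.59003173 253.45717739 114.7       ]
[[0.46249542 0.22911283 0.04      ]
 [0.52745593 0.23802028 0.04      ]]
port from outline [494.91401046 226.98829389  40.        ] cap ctr from flange [496.85368386 230.807053    64.5       ] from top [496.98292104 228.68848138 114.7       ]
```

```bash
python3 - <<'E'
from kin import *
iw=ctrl.camera_info('wrist');is_=ctrl.camera_info('side');isc=ctrl.camera_info('scene')
def planar(d,T,i,h):
    one=np.ones_like(d);W=cloud(one,T,i);r=W-T[:3,3];return T[:3,3]+r*((h-T[2,3])/r[...,2])[...,None]
for n,i in(('w10',iw),('w11',iw),('s2',is_),('s9',is_),('scene0',isc)):
    z=np.load(f'pics/{n}.npz');g=z['p'].max(2).astype(int);T=z['T'];W=planar(z['d'],T,i,.04);D=cloud(z['d'],T,i)
    sel=(abs(D[...,2]-.04)<.008)&(np.abs(W[...,0]-.495)<.045)&(np.abs(W[...,1]-.229)<.045)
    loc=cv2.blur(g.astype(np.float32),(15,15)); m=sel&(g<(110 if n!='scene0' else 175))&(g<loc-35)&(z['p'].max(2).astype(int)-z['p'].min(2)<30)
    P=(W[m][:,:2]*1000).astype(np.float32); r=cv2.minAreaRect(P); print(n,len(P),r)
    # front/back line fits (module y direction lines)
    hh=np.radians(8);u=P@[np.cos(hh),np.sin(hh)];v=P@[-np.sin(hh),np.cos(hh)];c0=np.dot([495.5,229],[-np.sin(hh),np.cos(hh)]);cu=np.dot([495.5,229],[np.cos(hh),np.sin(hh)])
    for nm,k in(('front',(v-c0>22)&(abs(u-cu)<29)),('back',(v-c0<-22)&(abs(u-cu)<29))):
        if k.sum()>25: pf=np.polyfit(u[k]-cu,v[k]-c0,1);print('  ',nm,k.sum(),'yaw',8+np.degrees(np.arctan(pf[0])),'off',pf[1])
    for nm,k in(('right',(u-cu>26)&(abs(v-c0)<24)),('left',(u-cu<-26)&(abs(v-c0)<24))):
        if k.sum()>25: pf=np.polyfit(v[k]-c0,u[k]-cu,1);print('  ',nm,k.sum(),'yaw',8-np.degrees(np.arctan(pf[0])),'off',pf[1])
E
```

```text
w10 552 ((495.3829345703125, 228.19390869140625), (66.73393249511719, 56.79258346557617), 10.016530990600586)
   front 194 yaw 10.117043666954693 off 26.625364597401052
   back 98 yaw 9.885315359870054 off -28.480228920428175
   right 104 yaw 10.117727515250985 off 32.39846577206882
   left 108 yaw 10.043243231958696 off -32.84719651674851
w11 587 ((492.48785400390625, 244.3937225341797), (67.09424591064453, 23.516483306884766), 10.085858345031738)
   front 331 yaw 10.046716191023494 off 26.455393327404515
   right 95 yaw 10.147753283399709 off 32.354530490754776
   left 85 yaw 9.864828593100938 off -33.01312877162188
s2 123 ((495.9809265136719, 229.06930541992188), (67.15907287597656, 54.83564376831055), 8.180242538452148)
   front 37 yaw 9.341728886508351 off 27.163524761795415
   right 26 yaw 9.339462981425498 off 33.55312140398445
s9 101 ((495.94085693359375, 229.0654754638672), (67.08135223388672, 54.83736038208008), 8.175146102905273)
   front 38 yaw 9.257877475111343 off 27.18115449204829
   right 28 yaw 10.129535966561912 off 33.42957694058656
scene0 10 ((502.7567443847656, 230.50450134277344), (3.45082950592041, 26.580795288085938), 9.965838432312012)
```

The outline fits from the wrist camera give a module yaw of 10.0° and port (495.4,228.0) mm. The cap's yaw is about 8° with its centre at (496.9,228.4), so I'll correct by +2° and -1.5 mm in x and keep lowering.

>>> step_arm([
  [0.1, -1.5, 0.2, -1.7, 0, 1, 255],
  [0.1, -1.5, 0.2, -1.7, 0, 1, 255],
  [5, -1.5, -2.6, -1.7, 0, 1, 255],
  [10, -1.5, -5.5, -1.7, 0, 1, 255],
  [13, -1.5, -7.2, -1.7, 0, 1, 255],
  [13, -1.5, -7.2, -1.7, 0, 1, 255],
])

```text
time_s: 29.92
eef_pos: [0.496, 0.2213, 0.0603]
eef_rot: [0.663, 0.323, 0.384, -0.556]
wrist_force: [0.5, -0.0, -1.5]
opening: 0.492
```

```bash
python3 - <<'E'
import log
from capm import *
p,d,T,i=shot('wrist','w12');measure(p,d,T,i)
t=tcp();print('cap ctr pred',(t@np.array([-.0131,0,.0005,1]))[:3])
P=t.copy();P[2,3]-=.004;print(move(P)[0])
cv2.imwrite('pics/w12c.png',cv2.resize(p[60:320,100:420],None,fx=2.2,fy=2.2)[:,:,::-1])
E
```

```text
q [ 0.481  0.505  1.663 -0.534  1.197  0.563] t 29.925 F [ 0.5 -0.  -1.5] open 0.4919941351916672
[[ 0.087  0.985  0.149  0.496]
 [-0.489  0.173 -0.855  0.221]
 [-0.868  0.002  0.496  0.06 ]
 [ 0.     0.     0.     1.   ]]
top ((494.942138671875, 230.18101501464844), (43.420135498046875, 47.62532043457031), 9.829442977905273) z 0.0983 normal [-0.01   0.028  1.   ] 3211
flange ((493.5074157714844, 235.9364471435547), (59.1725959777832, 33.849151611328125), 9.841355323791504) z 0.0486 normal [ 0.01  -0.094  0.996] 571
side 6839 normal [-0.163  0.987  0.011] mean [0.4908 0.2505 0.0729]
cap ctr pred [0.49508046 0.22738428 0.0721756 ]
[ 3.5 -0.  -2. ]
```

View pics/w12c.png

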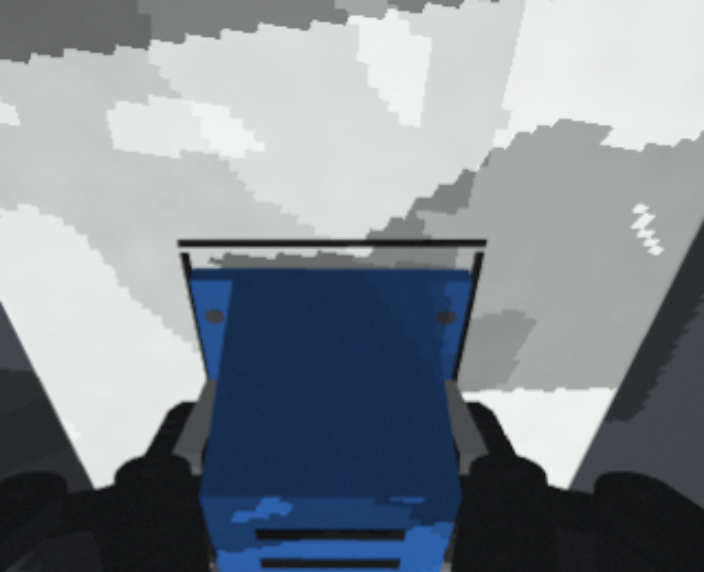

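The flange edge is now parallel to the outline and centred in it, with about 4.5 mm left. Lowering gently.

>>> step_arm([
  [1.3, 0, -0.75, 0, 0, 0, 255],
  [2.6, 0, -1.5, 0, 0, 0, 255],
  [3.5, 0, -2, 0, 0, 0, 255],
  [3.5, 0, -2, 0, 0, 0, 255],
])

```text
time_s: 30.48
eef_pos: [0.4962, 0.2215, 0.0567]
eef_rot: [0.663, 0.324, 0.384, -0.556]
wrist_force: [0.6, -0.3, -1.4]
opening: 0.482
```

>>> step_arm([
  [0.5, 0, -0.3, 0, 0, 0, 255],
  [0.9, 0, -0.5, 0, 0, 0, 255],
  [0.9, 0, -0.5, 0, 0, 0, 255],
])

```text
time_s: 30.85
eef_pos: [0.4964, 0.2216, 0.0563]
eef_rot: [0.663, 0.324, 0.384, -0.556]
wrist_force: [-1.1, 1.0, 4.0]
opening: 0.481
```

>>> step_arm([
  [0.5, 0, -0.3, 0, 0, 0, 255],
  [0.9, 0, -0.5, 0, 0, 0, 255],
  [0.9, 0, -0.5, 0, 0, 0, 255],
])

```text
time_s: 31.22
eef_pos: [0.4964, 0.2216, 0.0562]
eef_rot: [0.663, 0.323, 0.383, -0.556]
wrist_force: [-4.3, 0.5, 9.7]
opening: 0.491
```

```bash
python3 - <<'E'
import log
from capm import *
p,d,T,i=shot('wrist','w13');measure(p,d,T,i)
E
```

```text
q [ 0.481  0.512  1.662 -0.536  1.191  0.568] t 31.225 F [-4.3  0.5  9.7] open 0.49050111661291973
[[ 0.089  0.985  0.149  0.496]
 [-0.489  0.173 -0.855  0.222]
 [-0.868  0.003  0.497  0.056]
 [ 0.     0.     0.     1.   ]]
top ((495.1955261230469, 230.0267333984375), (43.61181640625, 47.25750732421875), 9.796196937561035) z 0.0943 normal [-0.01   0.028  1.   ] 3161
flange ((493.8110046386719, 236.11175537109375), (59.22747039794922, 33.34299087524414), 9.954424858093262) z 0.0446 normal [ 0.007 -0.077  0.997] 612
side 6894 normal [-0.17   0.985  0.024] mean [0.4915 0.2508 0.0691]
```

It is seated: the top is at 94.3 mm against 94 expected, and the flange at 44.6 mm against 44. Releasing.

>>> step_arm([
  [-0.5, 0, 0.3, 0, 0, 0, 255],
  [-0.5, 0, 0.3, 0, 0, 0, 120],
  [-0.5, 0, 0.3, 0, 0, 0, 60],
  [-0.5, 0, 0.3, 0, 0, 0, 0],
  [-0.5, 0, 0.3, 0, 0, 0, 0],
  [-0.5, 0, 0.3, 0, 0, 0, 0],
  [-0.5, 0, 0.3, 0, 0, 0, 0],
  [-30, 0, 0, 0, 0, 0, 0],
  [-80, 0, 0, 0, 0, 0, 0],
  [-130, 0, 0, 0, 0, 0, 0],
])

```text
time_s: 32.52
eef_pos: [0.4844, 0.2853, 0.1686]
eef_rot: [0.663, 0.323, 0.384, -0.556]
wrist_force: [0.4, 0.8, 0.9]
opening: 1.002
```

>>> step_arm([
  [-40, 0, 0, 0, 10, 0, 0],
  [-60, 0, 0, 0, 20, 0, 0],
  [-60, 0, 0, 0, 30, 0, 0],
  [-60, 0, 0, 0, 30, 0, 0],
  [-60, 0, 0, 0, 30, 0, 0],
])

```text
time_s: 33.15
eef_pos: [0.4793, 0.3139, 0.2193]
eef_rot: [0.541, 0.456, 0.542, -0.454]
wrist_force: [0.0, -0.8, 0.7]
opening: 1.001
```

```bash
python3 - <<'E'
import log
from capm import *
p,d,T,i=shot('wrist','w14');W=cloud(d,T,i);q=p.astype(int)
b=(q[...,2]-q[...,0]>40)&(np.hypot(W[...,0]-.495,W[...,1]-.228)<.06)
for lo,hi in((.088,.1),(.041,.048)):
    P=W[b&(W[...,2]>lo)&(W[...,2]<hi)];print(len(P),cv2.minAreaRect((P[:,:2]*1000).astype(np.float32)),np.percentile(P[:,2],[5,50,95]).round(4))
s,_,_,_=shot('side','s14')
cv2.imwrite('pics/m14.png',np.hstack([cv2.resize(s[150:384,100:400],(400,320)),cv2.resize(p,(400,320))])[:,:,::-1])
E
```

```text
q [0.372 0.185 1.627 0.002 1.328 0.198] t 33.15 F [ 0.  -0.8  0.7] open 1.000966199768313
[[ 0.001  0.985  0.173  0.479]
 [ 0.002  0.173 -0.985  0.314]
 [-1.     0.002 -0.002  0.219]
 [ 0.     0.     0.     1.   ]]
1874 ((495.40869140625, 227.29344177246094), (42.05286407470703, 50.830570220947266), 9.490187644958496) [0.0925 0.0943 0.0954]
514 ((495.36077880859375, 227.5614013671875), (60.59175109863281, 50.016014099121094), 9.251660346984863) [0.0418 0.0444 0.0467]
```

```bash
python3 - <<'E'
from kin import *
z=np.load('pics/w14.npz');i=ctrl.camera_info('wrist');W=cloud(z['d'],z['T'],i);g=z['p'].max(2).astype(int)
m=(abs(W[...,2]-.04)<.006)&(np.abs(W[...,0]-.495)<.045)&(np.abs(W[...,1]-.229)<.045)&(g<90)&(z['p'].max(2).astype(int)-z['p'].min(2)<30)
P=W[m];print('outline',len(P),cv2.minAreaRect((P[:,:2]*1000).astype(np.float32)))
a,b=np.load('pics/scene0.npz'),None
p,d,T,i=shot('scene','sc9');W0=cloud(a['d'],a['T'],i);W1=cloud(d,T,i)
for n,(u,v,r) in dict(vial=(309,181,10),tin=(277,220,11),drv=(228,236,14)).items():
    s=np.s_[v-r:v+r,u-r:u+r];print(n,'mean |diff| pix',np.abs(p[s].astype(int)-a['p'][s]).mean().round(1),[np.nanmean(w[s][w[s][...,2]>.012],axis=0).round(4).tolist() for w in(W0,W1)])
E
```

```text
outline 88 ((495.83209228515625, 226.73826599121094), (66.15487670898438, 51.39525604248047), 10.731911659240723)
vial mean |diff| pix 16.0 [[0.4654, 0.042, 0.0383], [0.4653, 0.042, 0.0378]]
tin mean |diff| pix 18.5 [[0.6043, 0.0229, 0.0215], [0.6045, 0.0229, 0.0216]]
drv mean |diff| pix 2.1 [[0.7054, -0.0574, 0.0227], [0.7054, -0.0576, 0.0227]]
```

The cap sits centred within 1 mm and squared within about 1°, and the other items haven't moved. Handing in.

```bash
python3 -c "
from bench import ctrl; print(ctrl.hand_in())"
```

```text
the job is handed in; nothing more can be done
None
```

The cap is mouth-down over the brass sensor head, and I handed the job in at about 33 s. It was laid on its flat side and let go, then retaken from the closed-end side, turned over and set down.

**Extra steps:** The arm could not reach the needed grip where the cap stood. I first lifted it across its flat sides, moved and turned it, and set it down still mouth-up. I did that twice before laying it on its side; the second set-down reached a wrist force of about 38 N.

**Last checks:**
- **Height:** the cap's top is at 94.3 mm (94 expected) and the flanges at 44.4 mm (44 expected), so it is flat on the deck.
- **Position:** the cap centre is about (495.4, 227.4) mm, against a port estimate of (495.4, 228.0).
- **Squareness:** the cap's yaw measures 9.3–9.5°. The module's reads about 10° from the best outline fits, but single readings ranged from 7° to 10.7°. So I call it squared to about 1°.
- **Other items:** depth readings of the vial, tin and screwdriver match the start to within 1 mm. Pixel differences at the vial and tin were larger; I put that down to shadows but did not check it.
- **Not checked:** I could not view the final picture because the 12-picture limit was reached, so these checks are numeric only.

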